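# Build up a straddle-milling arbor

## Task

Build up the milling arbor that stands in the grey tightening fixture: from the loose parts on the bench top, slip on first the gold-coated cutter, then the bright steel spacer, then the violet-coated cutter and last the black end collar, each one flat and fully home on the one before. Lower each part down the arbor in the grip and let go only when it is down, never letting it drop. Leave the uncoated grey cutter and the yellow nut where they lie.

Things in the scene. Friction and masses are not known exactly. Their poses are not given: they have to be found in the camera images.
- gold_cutter_mid (a point): Gold-coated cutter: a side-and-face milling cutter, a toothed steel disc 63 mm across and 10 mm thick with a 24 mm bore right through; it lies flat on the bench. Point: its centre, 5 mm above its underside; z is its axis. The yaw means nothing: it may be taken across any diameter. About 0.16 kg. First on the arbor.
- spacer_mid (a point): Bright steel spacer: a plain ring 40 mm outside, 24 mm bore, 16 mm high, lying flat on the bench. Point: its centre, 8 mm above its underside; z is its axis. About 0.09 kg. Second.
- violet_cutter_mid (a point): Dark violet-coated cutter: a side-and-face milling cutter, a toothed steel disc 63 mm across and 10 mm thick with a 24 mm bore right through; it lies flat on the bench. Point: its centre, 5 mm above its underside; z is its axis. The yaw means nothing: it may be taken across any diameter. About 0.16 kg. Third.
- end_collar_mid (a point): Black end collar: a plain black ring 40 mm outside, 24 mm bore, 12 mm high, lying flat on the bench. Point: its centre, 6 mm above its underside; z is its axis. About 0.07 kg. Fourth, on top.
- arbor_seat (a point): Upright milling arbor. Point: on its axis, on the 38 mm shoulder (116 mm above the bench) where the first cutter seats; z is up. Above it: a 22 mm post 43 mm high, a taper 5 mm high down to 14 mm, a 14 mm stud, top 58 mm above the point. Bores are 2 mm wider than the post; the taper guides them on. The four parts stack to 48 mm: seated centres 5, 18, 31, 42 mm above the point.
- fixture: Grey cast tightening fixture, fixed to the bench, that holds the arbor: 130 mm square base 16 mm high, then a round tower 80 mm across; the holder's 63 mm flange tops it, 98 mm above the bench. Origin: centre of its underside, on the arbor's axis.
- plain_cutter_mid (a point): Uncoated light grey cutter, not for this job: a side-and-face milling cutter, a toothed steel disc 63 mm across and 10 mm thick with a 24 mm bore right through; it lies flat on the bench. Point: its centre, 5 mm above its underside; z is its axis. The yaw means nothing: it may be taken across any diameter. Leave it where it lies.
- arbor_nut_mid (a point): Yellow-zinc hexagon nut with a 38 mm round flange, 30 mm across flats, 19 mm high, lying on its flange. Point: its centre, 9.5 mm above its underside. Leave it where it lies.
- taper_stand: An obstacle: a fixed grey stand, 110 mm (x) by 170 mm (y) with two other tool holders in it, up to 169 mm high. It has no 22 mm post. Origin: centre of its underside.

How it is judged:
On the way, in this order (a step that is already met when the one before it is completed fails the run):
1. the gold-coated cutter is on the arbor, flat against its shoulder (horizontal distance between gold_cutter_mid and arbor_seat below 0.004 m and z of gold_cutter_mid in the frame of arbor_seat between 0.003 and 0.007 m and angle between gold_cutter_mid's own z axis and vertical below 0.08 rad), for 0.2 s.
2. the bright spacer is on the arbor, flat on the gold cutter (horizontal distance between spacer_mid and arbor_seat below 0.004 m and z of spacer_mid in the frame of arbor_seat between 0.016 and 0.02 m and angle between spacer_mid's own z axis and vertical below 0.08 rad), for 0.2 s.
3. the violet cutter is on the arbor, flat on the spacer (horizontal distance between violet_cutter_mid and arbor_seat below 0.004 m and z of violet_cutter_mid in the frame of arbor_seat between 0.029 and 0.033 m and angle between violet_cutter_mid's own z axis and vertical below 0.08 rad), for 0.2 s.
4. the black end collar is on the arbor, flat on the violet cutter (horizontal distance between end_collar_mid and arbor_seat below 0.004 m and z of end_collar_mid in the frame of arbor_seat between 0.04 and 0.044 m and angle between end_collar_mid's own z axis and vertical below 0.08 rad), for 0.2 s.
At the end, for the whole second after the job is handed in: All four parts are on the arbor in order (gold cutter, spacer, violet cutter, end collar), each centred within 4 mm of the axis, within 2 mm of its fully seated height, level within 0.08 rad, released and at rest; the grey cutter and the nut lie within 15 mm of where they were (all of step 1 and all of step 2 and all of step 3 and all of step 4 and linear speed of each of gold_cutter, spacer, violet_cutter, end_collar below 0.02 m/s and distance of each of plain_cutter_mid, arbor_nut_mid from where it was at the start of the episode below 0.015 m); the robot touches nothing.
It fails at once if a part drops down the arbor (faster than 0.5 m/s on the post) ((horizontal distance between gold_cutter_mid and arbor_seat below 0.008 m and z of gold_cutter_mid in the frame of arbor_seat between 0 and 0.06 m and linear speed of gold_cutter above 0.5 m/s) or (horizontal distance between spacer_mid and arbor_seat below 0.008 m and z of spacer_mid in the frame of arbor_seat between 0 and 0.06 m and linear speed of spacer above 0.5 m/s) or (horizontal distance between violet_cutter_mid and arbor_seat below 0.008 m and z of violet_cutter_mid in the frame of arbor_seat between 0 and 0.06 m and linear speed of violet_cutter above 0.5 m/s) or (horizontal distance between end_collar_mid and arbor_seat below 0.008 m and z of end_collar_mid in the frame of arbor_seat between 0 and 0.06 m and linear speed of end_collar above 0.5 m/s)).
It fails at once if the uncoated cutter or the nut is moved by more than 15 mm (not (distance of plain_cutter_mid from where it was at the start of the episode below 0.015 m) or not (distance of arbor_nut_mid from where it was at the start of the episode below 0.015 m)).
It also fails if it takes over 112 s, if anything falls off the work surface, if the arm or the gripper's body presses on something with over 40 N, if the wrist force passes 120 N, or if a joint passes its speed limit or range.

## Robot

A 6-joint arm with a two-finger parallel gripper is mounted at the origin on the work surface. World frame = base frame: x ahead of the robot, y to its left, z up, the work surface at z = 0. Lengths are in m, angles in rad, forces in N, time in s.
With the tool pointing down it reaches from about 0.275 to 0.75 m from the base axis. Payload 10.2 kg.
Tool frame: the origin (TCP) lies between the finger pads; the fingertips stand 25 mm ahead of it and the grasp point (between the pads) lies 6 mm ahead of it (r.tip_reach is the distance from the TCP to the fingertips, in m); x points along the fingers, z is the direction in which the jaws open and shut, and the axes are right-handed (so a half turn about x gives the same grasp; the last joint's range is limited). The gripper opens to 85 mm and grips with 20 to 120 N. Pads are 22 mm wide; open, the fingers measure 114 mm over their backs; the gripper's body (76 mm by 85 mm) begins 54 mm behind the grasp point. The pads swing forward as they close: fully open they stand 13 mm farther back than shut.
Start: joints at [-1.46, 0.313, 1.498, -0, 1.331, -0.223], TCP at [0.172, -0.496, 0.256] pointing down, gripper open.
Joint ranges: [-2.94, 2.94], [-0.97, 2.17], [0.19, 2.56], [-1.23, 4.37], [0.02, 3.11], [-2.88, 2.88]. Speed limits (rad/s): [2.39, 2.39, 3.01, 3.14, 3.14, 3.14].

## Interface

Orientations are given as a unit quaternion [w, x, y, z].
In Python, from rig import status, imaging, ticket, models, r gives the robot as it stands.
- The arm moves only by the tool arm_command, never from a script. Its argument "steps" is a list of rows, each a list of 7 numbers: the turn, a rotation vector about the tool's x, y, z in degrees, then the shift along the tool's x, y, z in mm, then the finger opening in mm, from 0 to 85.4. In form: [[wx, wy, wz, x, y, z, fingers], ...]. A call has 1 to 20 rows; each row is the pose to reach, as a shift and turn from the pose commanded when the call began, along the tool's axes at that moment; what a row does not reach only later rows make up. A row lasts 1/12 s, in which the tool goes at most 41.7 mm and 7.16 degrees, less where a joint would pass 70% of its speed; a pose out of reach is approached as far as the arm can. A call with a gripper value outside its range is refused whole. The fingers move at their own pace and stop on an object; the grip force is fixed at half the most. Time passes only in rows, so rows that repeat a pose let the fingers close. It gives the time, the measured TCP pose, the force and the opening at its end, in the units of the state.
- status.get_state(): the state, without advancing time (a new reading comes with each control period).
- imaging.capture(name): name is "scene" or "top"; returns a dict with "img" (384x512x3 uint8, red, green, blue), "mtx" (3x3 intrinsics, pixels), "dist_coeffs" ([k1, k2, p1, p2, k3] as OpenCV has them; the pictures are not rectified), "rvec" (rotation vector, rad) and "tvec" (3), from world to camera coordinates, as OpenCV has them. Camera axes: x right, y down, z forward; pixel columns grow to the right and rows downward; lengths in m; the calibration is good to about 2 mm. A picture is of the moment at which its call begins. There is no depth.
- ticket.job_done(): hands the job in, once; it reports no verdict.
Trained networks look in a picture, given as the dict that the camera call returned (one of the last four; its "shot" number tells which), for a name from the list of things; names that differ only in an ending like _2 or _b are one class to them, and where a whole thing is asked for, a point or a joint stands for the part that bears it (a point fixed in the world has none). Each returns a list of dicts, best first, with "confidence" (0 to 1); they miss things now and then, are a little off and sometimes report something else, mostly with a low value. They report only what shows in the picture. A call takes as long as a camera call.
- models.regions_of(picture, name): "region" (384x512 bool, what is visible of it) and "bbox" ([left, top, right, bottom] in pixels, round what is visible of it).
The state is a dict: "time_s": time; "joint_pos": joint angles; "joint_vel": joint speeds; "effort": joint torques, N m; "ee_pos": TCP position; "tcp_rot": TCP orientation; "force": force on the tool from outside, world axes, zero at the start; "wrist_torque": the same for the moment, N m; "gripper_width": opening from 0.0 (shut) to 1.0 (fully open).
Only numpy, scipy, OpenCV 4.12 (cv2) and the standard library are available. Lean on these libraries where they do the work, as an engineer would, in place of code of your own. Each camera call takes 0.05 s, during which the arm holds its last target.

## Working session

There is one attempt and no reset: what is moved stays moved. The work goes in short steps, Python scripts to look and compute and a tool call to move; the robot and the scene stay as the last step left them, time stands still between calls to the robot, and variables do not carry over. Pictures are saved under pics/ and viewed, and the job is handed in when it is done.

Besides the shell and the picture viewer there is one more tool, called by a JSON object that holds its "op" and its "data", one argument or row to a line. arm_command: Moves the arm, as the interface text tells. Its arguments: {"type":"object","properties":{"steps":{"type":"array"}},"required":["steps"]}

```bash
ls; mkdir -p pics; cat > h.py <<'E'
import numpy as np, cv2
from rig import status, imaging, ticket, models, r
def ray(p,uv):
    n=cv2.undistortPoints(np.array([[uv]],float),np.array(p['mtx']),np.array(p['dist_coeffs']))[0,0]
    R=cv2.Rodrigues(np.array(p['rvec'],float))[0]; t=np.array(p['tvec'],float).ravel()
    return -R.T@t, R.T@np.array([n[0],n[1],1.])
def at_z(p,uv,z):
    o,d=ray(p,uv); return o+d*(z-o[2])/d[2]
def proj(p,X):
    return cv2.projectPoints(np.array(X,float).reshape(-1,1,3),np.array(p['rvec'],float),np.array(p['tvec'],float),np.array(p['mtx']),np.array(p['dist_coeffs'],float))[0][:,0]
def save(p,n,s=1.5):
    im=cv2.cvtColor(p['img'],cv2.COLOR_RGB2BGR); cv2.imwrite('pics/'+n,cv2.resize(im,None,fx=s,fy=s,interpolation=cv2.INTER_CUBIC))
E
python3 - <<'E'
from h import *
print(status.get_state())
for c in('scene','top'):
    p=imaging.capture(c); save(p,c+'0.png')
    o,_=ray(p,(256,192)); print(c,o, p['mtx'])
    for n in ['gold_cutter_mid','spacer_mid','violet_cutter_mid','end_collar_mid','arbor_seat','fixture','plain_cutter_mid','arbor_nut_mid','taper_stand']:
        try:
            for d in models.regions_of(p,n)[:2]:
                m=d['region']; ys,xs=np.nonzero(m); print(n,round(d['confidence'],2),d['bbox'],xs.mean().round(1),ys.mean().round(1),m.sum(), at_z(p,(xs.mean(),ys.mean()),0.008).round(4))
        except Exception as e: print(n,e)
E
```

```text
pics
{'time_s': 0.0, 'joint_pos': array([-1.46043685e+00,  3.13436730e-01,  1.49847396e+00,  5.19813536e-05,
        1.33099644e+00, -2.23386542e-01]), 'joint_vel': array([ 0.00019295,  0.00029738,  0.00019577, -0.00105837, -0.00180921,
        0.0004788 ]), 'effort': array([ 3.57877187e-03, -4.12267148e+01, -2.59743530e+01, -1.17408564e-05,
        4.19747332e-03,  3.39599687e-06]), 'ee_pos': array([ 0.17196175, -0.49578889,  0.25572796]), 'tcp_rot': array([ 0.57580541,  0.4103667 ,  0.57639785, -0.40964962]), 'force': array([ 0.19415439, -0.40665012,  1.11836248]), 'wrist_torque': array([-0.00524826,  0.00062955, -0.01411295]), 'gripper_width': 0.9990123412216165}
scene [1.31389503 0.24373795 0.66093246] [[419.26460056   0.         250.47900414]
 [  0.         419.26460056 191.43930725]
 [  0.           0.           1.        ]]
gold_cutter_mid 0.82 [196.9, 193.1, 218.4, 207.9] 206.0 198.8 262 [ 0.4671 -0.1331  0.008 ]
gold_cutter_mid 0.43 [354.8, 182.7, 423.1, 261.2] 386.3 233.3 3185 [0.4623 0.3353 0.008 ]
spacer_mid 0.61 [174.9, 225.8, 191.3, 245.0] 184.0 233.5 202 [ 0.6176 -0.12
[... 878 characters left out ...]
er_mid 0.43 [278.6, 162.7, 291.0, 173.1] 286.2 165.7 36 [ 0.6208 -0.1285  0.008 ]
violet_cutter_mid 0.8 [200.4, 154.2, 216.1, 169.0] 209.5 161.6 241 [0.6365 0.1235 0.008 ]
end_collar_mid 0.51 [123.1, 183.1, 169.9, 231.1] 145.6 205.4 1664 [0.4947 0.332  0.008 ]
end_collar_mid 0.39 [246.6, 207.3, 253.8, 216.6] 252.5 210.5 28 [ 0.4747 -0.0161  0.008 ]
arbor_seat 0.6 [121.4, 181.5, 169.8, 230.2] 145.7 205.4 1699 [0.4949 0.3318 0.008 ]
plain_cutter_mid 0.49 [230.9, 157.7, 253.0, 174.9] 241.8 166.8 223 [0.6185 0.0175 0.008 ]
arbor_nut_mid 0.48 [202.4, 204.1, 210.6, 214.4] 207.1 210.6 103 [0.476  0.1319 0.008 ]
taper_stand 0.62 [321.7, 178.8, 375.6, 215.3] 350.1 198.3 1899 [ 0.5111 -0.3363  0.008 ]
```

View pics/scene0.png

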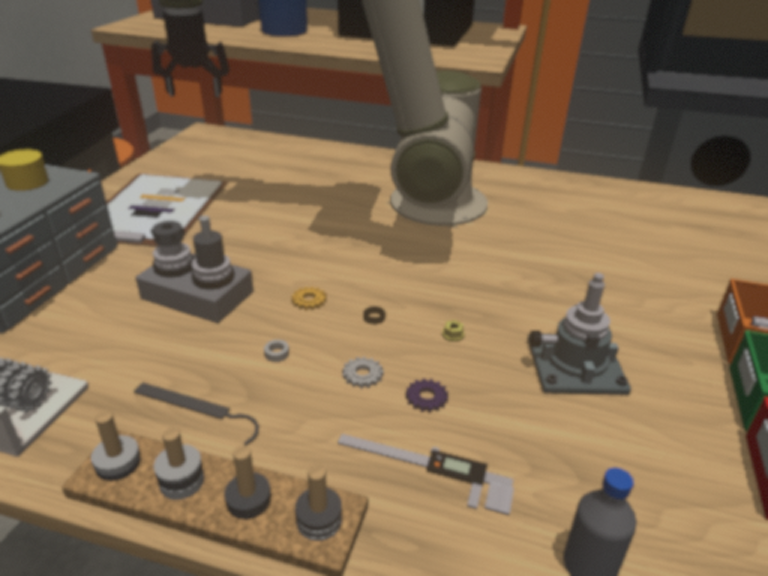

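View pics/top0.png

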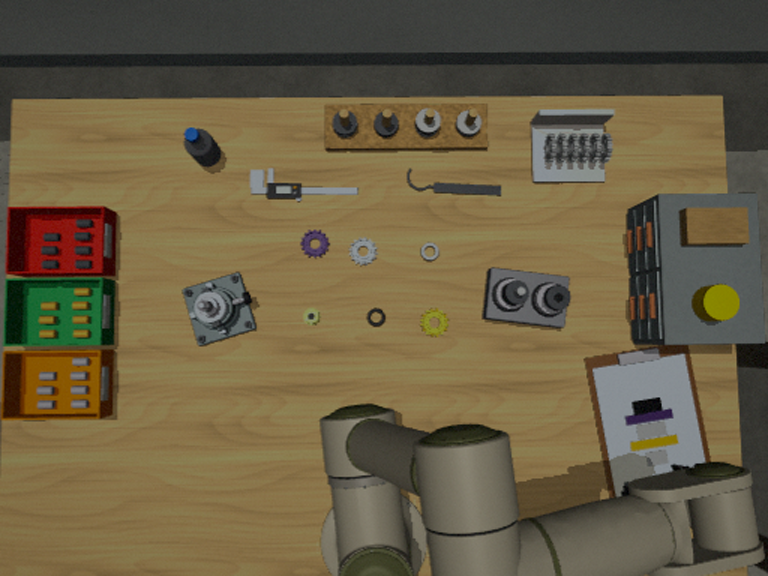

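The images show the gold cutter at top(434,322), spacer at (430,252), grey cutter at (363,251), violet cutter at (315,243), collar at (376,317) and nut at (311,316). The arbor fixture is at about (215,307). All of these are in 1.5x pixels. Next I'll refine the positions.

```bash
cat > fit.py <<'E'
from h import *
P={c:imaging.capture(c) for c in('scene','top')}
# crops
objs={'gold':((.463,-.135),.01,.0315),'spacer':((.619,-.128),.016,.02),'violet':((.639,.1235),.01,.0315),'collar':((.473,-.016),.012,.02),'plain':((.62,.019),.01,.0315),'nut':((.477,.1315),.019,.019)}
rows=[]
for n,(xy,h,rad) in objs.items():
    row=[]
    for c,p in P.items():
        u,v=proj(p,[[xy[0],xy[1],h/2]])[0]; u0,v0=int(u)-18,int(v)-18
        cr=p['img'][v0:v0+37,u0:u0+37]
        row.append(cv2.resize(cr,(190,190),interpolation=cv2.INTER_NEAREST))
    rows.append(np.vstack(row))
cv2.imwrite('pics/crops.png',cv2.cvtColor(np.hstack(rows[:4]),cv2.COLOR_RGB2BGR))
row=[]
for c,p in P.items():
    u,v=proj(p,[[.48,.32,.08]])[0];u0,v0=int(u)-45,int(v)-45
    cr=p['img'][v0:v0+90,u0:u0+90]; row.append(cv2.resize(cr,(400,400),interpolation=cv2.INTER_NEAREST)); print(c,u0,v0)
cv2.imwrite('pics/arb.png',cv2.cvtColor(np.hstack(row),cv2.COLOR_RGB2BGR))
E
python3 fit.py
```

```text
scene 340 167
top 99 164
```

View pics/crops.png

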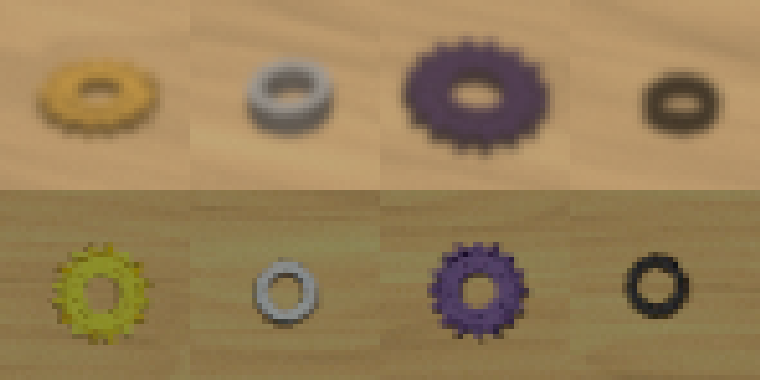

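View pics/arb.png

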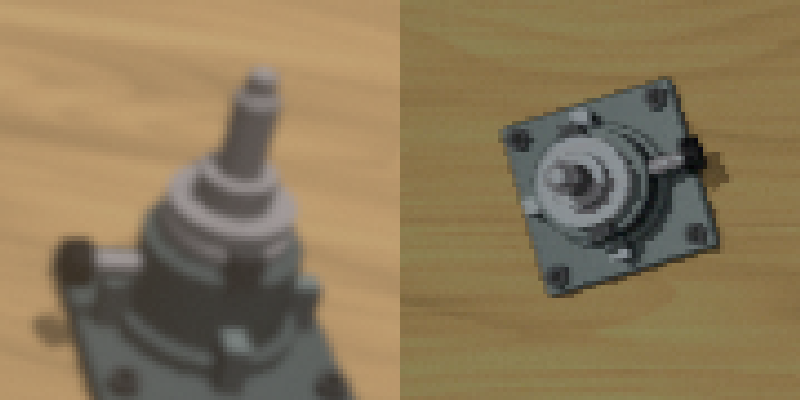

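```bash
cat > fit2.py <<'E'
from h import *
from scipy.optimize import least_squares
def hullmodel(p,xy,h,rad,sc=16):
    t=np.linspace(0,2*np.pi,60,endpoint=False)
    X=[[xy[0]+rad*np.cos(a),xy[1]+rad*np.sin(a),z] for z in(0,h) for a in t]
    return cv2.convexHull(proj(p,X).astype(np.float32))
def seg(p,xy,h,half=17):
    u,v=proj(p,[[xy[0],xy[1],h/2]])[0]; u0,v0=int(u)-half,int(v)-half
    cr=p['img'][v0:v0+2*half+1,u0:u0+2*half+1].astype(np.uint8)
    lab=cv2.cvtColor(cv2.resize(cr,None,fx=8,fy=8,interpolation=cv2.INTER_CUBIC),cv2.COLOR_RGB2LAB).astype(float)
    bg=np.median(np.concatenate([lab[:16].reshape(-1,3),lab[-16:].reshape(-1,3)]),0)
    d=lab-bg; d[...,0]*=.7
    d=np.linalg.norm(d,axis=2)
    m=(d>0.5*np.percentile(d,97)).astype(np.uint8)
    n,l,s,_=cv2.connectedComponentsWithStats(m); k=1+np.argmax(s[1:,4]); m=(l==k).astype(np.uint8)
    cs,_=cv2.findContours(m,cv2.RETR_EXTERNAL,cv2.CHAIN_APPROX_NONE); c=max(cs,key=cv2.contourArea)
    M=cv2.moments(c); return np.array([u0+(M['m10']/M['m00']+.5)/8-.5, v0+(M['m01']/M['m00']+.5)/8-.5]),M['m00']/64
objs={'gold':((.463,-.135),.01,.030),'spacer':((.619,-.128),.016,.02),'violet':((.639,.1235),.01,.030),'collar':((.473,-.016),.012,.02),'plain':((.62,.019),.01,.030),'nut':((.477,.1315),.019,.017)}
if __name__=='__main__':
  P={c:imaging.capture(c) for c in('scene','top')}
  for n,(xy,h,rad) in objs.items():
    for c,p in P.items():
        x=np.array(xy)
        for _ in range(4):
            m,a=seg(p,x,h)
            def f(q):
                M=cv2.moments(hullmodel(p,q,h,rad)); return [M['m10']/M['m00']-m[0],M['m01']/M['m00']-m[1]]
            x=least_squares(f,x,diff_step=1e-3).x
        print(n,c,x.round(4),m.round(1),'area',round(a),round(cv2.contourArea(hullmodel(p,x,h,rad))))
E
python3 fit2.py
```

```text
gold scene [ 0.4659 -0.1345] [205.7 199.5] area 258 294
gold top [ 0.4595 -0.1356] [289.1 214.8] area 258 270
spacer scene [ 0.62   -0.1271] [184.  234.3] area 170 231
spacer top [ 0.6137 -0.128 ] [286.1 167.8] area 130 124
violet scene [0.6371 0.1233] [284.2 263.2] area 463 492
violet top [0.6352 0.1232] [209.6 162.2] area 258 267
collar scene [ 0.4748 -0.0093] [249.1 209.8] area 141 167
collar top [ 0.4723 -0.0092] [250.4 211.2] area 118 119
plain scene [0.6208 0.018 ] [241.5 248.4] area 404 440
plain top [0.617  0.0176] [241.8 167.3] area 259 266
nut scene [0.491 0.132] [301.3 223.2] area 87 174
nut top [0.4759 0.1313] [207.2 210.5] area 107 91
```

```bash
cat > arb.py <<'E'
from h import *
import sys
P={c:imaging.capture(c) for c in('scene','top')}
print('base top', at_z(P['top'],(146.3-.3,206.4-.3),.016))
def draw(xy,name):
    row=[]
    for c,p in P.items():
        u0,v0=(340,167) if c=='scene' else (99,164)
        s=4.4444*2
        im=cv2.resize(p['img'][v0:v0+90,u0:u0+90],(800,800),interpolation=cv2.INTER_CUBIC)
        for z,rad,col in [(.098,.0315,(255,0,0)),(.116,.019,(0,255,0)),(.159,.011,(255,255,0)),(.164,.007,(0,255,255)),(.174,.007,(255,0,255))]:
            t=np.linspace(0,2*np.pi,60)
            q=proj(p,[[xy[0]+rad*np.cos(a),xy[1]+rad*np.sin(a),z] for a in t])
            q=((q-[u0,v0]+.5)*s*1).astype(np.int32)
            cv2.polylines(im,[q.reshape(-1,1,2)],True,col,1)
        row.append(im[80:640,80:640] if c=='scene' else im[160:560,200:600])
    row=[cv2.resize(x,(400,400)) if x.shape[0]!=400 else x for x in row]
    cv2.imwrite('pics/'+name,cv2.cvtColor(np.hstack(row),cv2.COLOR_RGB2BGR))
draw((float(sys.argv[1]),float(sys.argv[2])),sys.argv[3])
E
python3 arb.py .478 .325 arb1.png
```

```text
base top [0.49215947 0.32894033 0.016     ]
```

View pics/arb1.png

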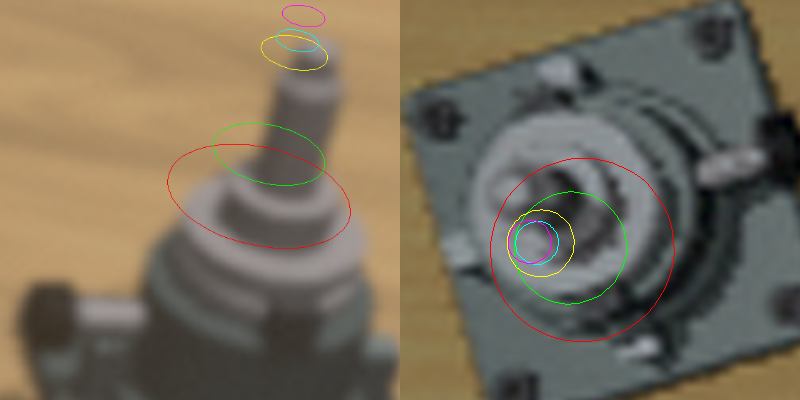

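```bash
python3 arb.py .4935 .329 arb2.png
```

```text
base top [0.49215947 0.32894033 0.016     ]
```

View pics/arb2.png

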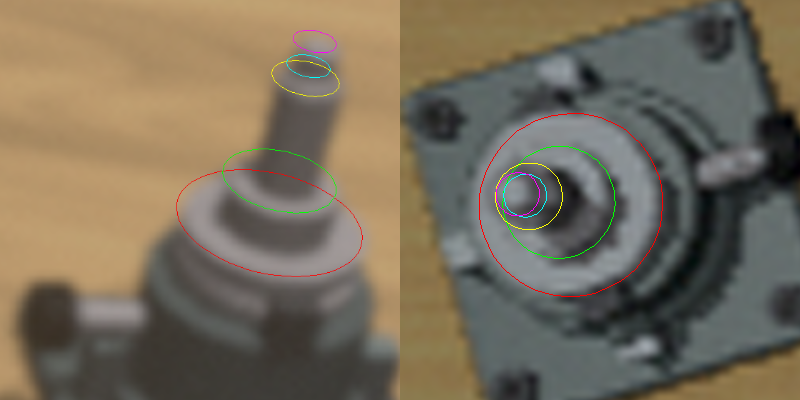

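```bash
python3 arb.py .496 .331 arb3.png
```

```text
base top [0.49215947 0.32894033 0.016     ]
```

View pics/arb3.png

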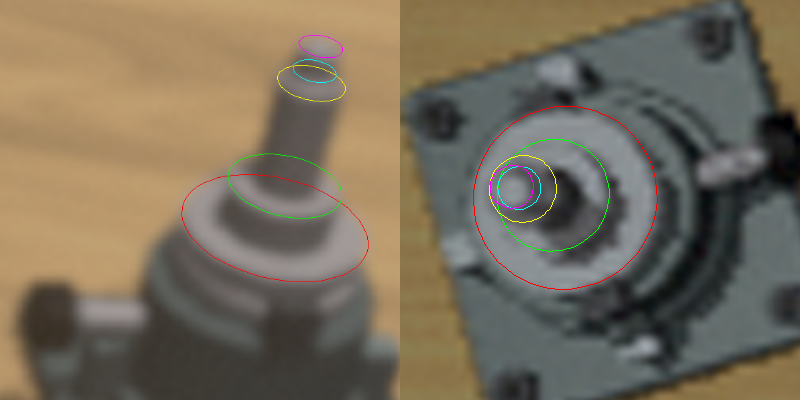

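```bash
cat >> h.py <<'E'
from scipy.spatial.transform import Rotation as Ro
def Rt(s):
    q=s['tcp_rot']; return Ro.from_quat([q[1],q[2],q[3],q[0]])
def Rd(yaw):
    # tool x down, tool z (jaw) at yaw deg in world from x
    a=np.radians(yaw); z=np.array([np.cos(a),np.sin(a),0]); x=np.array([0,0,-1.]); return Ro.from_matrix(np.c_[x,np.cross(z,x),z])
def go(xyz,yaw=None):
    s=status.get_state(); R=Rt(s); d=R.inv().apply(np.array(xyz)-s['ee_pos'])*1000
    w=np.zeros(3) if yaw is None else min([(R.inv()*Rd(yaw+k)).as_rotvec(degrees=True) for k in(0,180)],key=np.linalg.norm)
    print('rot',w.round(2),'shift',d.round(1))
def st():
    s=status.get_state(); R=Rt(s).as_matrix(); print('t',round(s['time_s'],2),'pos',s['ee_pos'].round(4),'F',s['force'].round(1),'w',round(s['gripper_width']*85.4,1),'x',R[:,0].round(3),'z',R[:,2].round(3),'q6',s['joint_pos'].round(2))
E
python3 - <<'E'
from h import *
st(); print([a for a in dir(r) if a[0]!='_'], r.tip_reach)
for yaw in (0,90,45): go((.46,-.1355,.12),yaw)
E
```

```text
t 1.5 pos [ 0.172  -0.496   0.2563] F [ 0.5 -0.4 -0.5] w 85.6 x [ 0. -0. -1.] z [ 0.328 -0.945  0.   ] q6 [-1.46  0.31  1.5   0.    1.33 -0.22]
['Unreachable', 'tip_reach'] 0.025
rot [-70.88   0.     0.  ] shift [ 136.3  390.2 -246.3]
rot [19.12  0.   -0.  ] shift [ 136.3  390.2 -246.3]
rot [64.12  0.   -0.  ] shift [ 136.3  390.2 -246.3]
```

{"op": "arm_command", "data": {
  "steps": [
    [19.1,0,0,56,390.2,-246.3,85],
    [19.1,0,0,56,390.2,-246.3,85],
    [19.1,0,0,56,390.2,-246.3,85],
    [19.1,0,0,56,390.2,-246.3,85],
    [19.1,0,0,56,390.2,-246.3,85],
    [19.1,0,0,56,390.2,-246.3,85],
    [19.1,0,0,56,390.2,-246.3,85],
    [19.1,0,0,56,390.2,-246.3,85],
    [19.1,0,0,56,390.2,-246.3,85],
    [19.1,0,0,56,390.2,-246.3,85],
    [19.1,0,0,56,390.2,-246.3,85],
    [19.1,0,0,56,390.2,-246.3,85],
    [19.1,0,0,56,390.2,-246.3,85],
    [19.1,0,0,56,390.2,-246.3,85],
    [19.1,0,0,140,390.2,-246.3,85],
    [19.1,0,0,190,390.2,-246.3,85],
    [19.1,0,0,190,390.2,-246.3,85],
    [19.1,0,0,190,390.2,-246.3,85]
  ]
}}

```text
time_s: 3.0
ee_pos: [0.4567, -0.1355, 0.0617]
tcp_rot: [0.497, 0.5, 0.502, -0.501]
force: [0.0, 0.6, -0.3]
gripper_width: 0.991
```

```bash
python3 - <<'E'
from h import *
st(); go((.46,-.1355,.028),90)
for c in('scene','top'): save(imaging.capture(c),c+'1.png')
E
```

```text
t 3.0 pos [ 0.4567 -0.1355  0.0617] F [ 0.   0.6 -0.3] w 84.6 x [-0.008  0.004 -1.   ] z [-0.002 -1.    -0.004] q6 [-0.54  0.47  1.85 -0.    0.83  1.04]
rot [-0.11 -0.24  0.43] shift [33.7  3.5  0.1]
```

View pics/scene1.png

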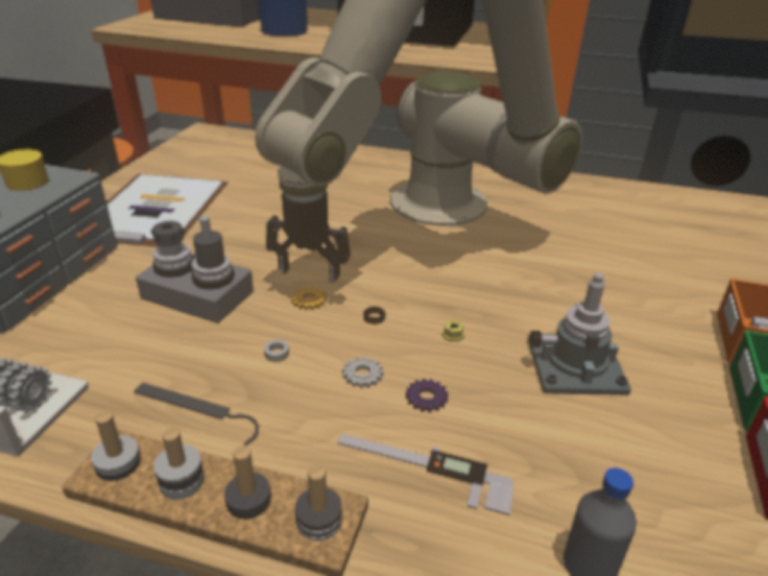

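View pics/top1.png

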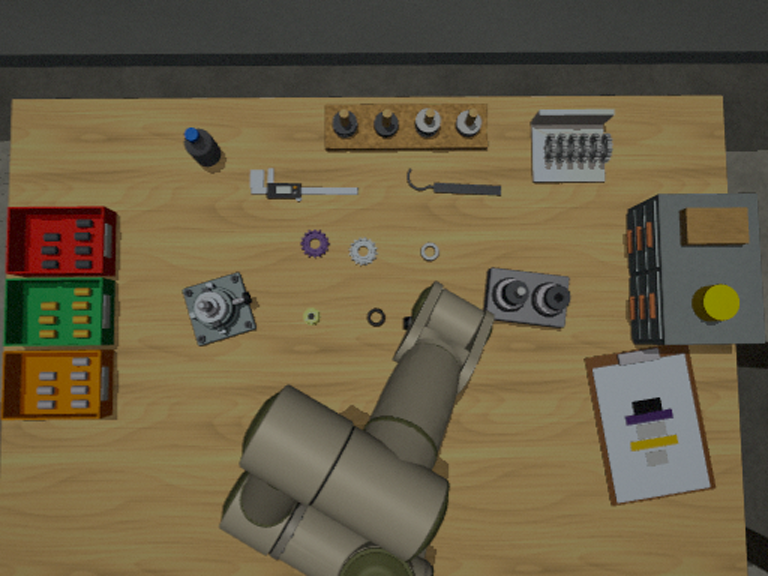

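The gripper is above the gold cutter (scene ~(308,298)), with the jaws straddling it and clear of its neighbours.

```bash
python3 - <<'E'
from h import *
st(); go((.46,-.1355,.028),90)
E
```

```text
t 3.1 pos [ 0.459  -0.1363  0.0658] F [0.4 0.  1.8] w 84.7 x [-0.003  0.002 -1.   ] z [-0.001 -1.    -0.002] q6 [-0.53  0.47  1.84 -0.    0.83  1.04]
rot [-0.08 -0.09  0.16] shift [37.8  1.1 -0.8]
```

{"op": "arm_command", "data": {
  "steps": [
    [0,0,0,20,0,0,85.4],
    [0,0,0,34,0,0,85.4],
    [0,0,0,38,0,0,85.4],
    [0,0,0,40,0,0,85.4],
    [0,0,0,41,0,0,85.4],
    [0,0,0,41,0,0,85.4],
    [0,0,0,41,0,0,85.4]
  ]
}}

```text
time_s: 3.68
ee_pos: [0.4605, -0.1358, 0.0264]
tcp_rot: [0.501, 0.5, 0.499, -0.5]
force: [-0.4, 0.2, 0.7]
gripper_width: 0.995
```

```bash
python3 - <<'E'
from h import *
st()
p=imaging.capture('scene')
c=p['img'][150:230,150:260]; cv2.imwrite('pics/g2.png',cv2.cvtColor(cv2.resize(c,(770,560),interpolation=cv2.INTER_CUBIC),cv2.COLOR_RGB2BGR))
E
```

```text
t 3.68 pos [ 0.4605 -0.1358  0.0264] F [-0.4  0.2  0.7] w 85.0 x [ 0.002 -0.001 -1.   ] z [ 0.    -1.     0.001] q6 [-0.53  0.54  1.86 -0.    0.74  1.04]
```

View pics/g2.png

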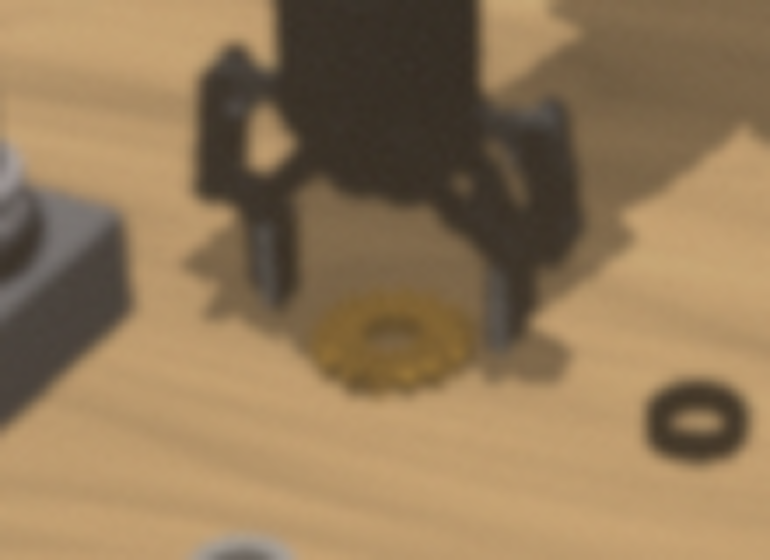

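{"op": "arm_command", "data": {
  "steps": [
    [0,0,0,3.6,0,0,85.4],
    [0,0,0,3.6,0,0,60],
    [0,0,0,3.6,0,0,50],
    [0,0,0,3.6,0,0,50],
    [0,0,0,3.6,0,0,50],
    [0,0,0,3.6,0,0,50],
    [0,0,0,3.6,0,0,50],
    [0,0,0,3.6,0,0,50],
    [0,0,0,3.6,0,0,50]
  ]
}}

```text
time_s: 4.48
ee_pos: [0.4599, -0.1355, 0.0224]
tcp_rot: [0.5, 0.5, 0.5, -0.5]
force: [-4.0, 1.2, 10.9]
gripper_width: 0.695
```

{"op": "arm_command", "data": {
  "steps": [
    [0,0,0,-2,0,0,85.4],
    [0,0,0,-2,0,0,85.4],
    [0,0,0,-2,0,0,85.4],
    [0,0,0,-2,0,0,85.4],
    [0,0,0,-2,0,0,85.4],
    [-90,0,0,-2,0,0,85.4],
    [-90,0,0,-2,0,0,85.4],
    [-90,0,0,-2,0,0,85.4],
    [-90,0,0,-2,0,0,85.4],
    [-90,0,0,-2,0,0,85.4],
    [-90,0,0,-2,0,0,85.4],
    [-90,0,0,-2,0,0,85.4],
    [-90,0,0,-2,0,0,85.4],
    [-90,0,0,-2,0,0,85.4],
    [-90,0,0,-2,0,0,85.4],
    [-90,0,0,-2,0,0,85.4],
    [-90,0,0,-2,0,0,85.4],
    [-90,0,0,-2,0,0,85.4],
    [-90,0,0,-2,0,0,85.4],
    [-90,0,0,-2,0,0,85.4]
  ]
}}

```text
time_s: 6.15
ee_pos: [0.46, -0.1355, 0.0236]
tcp_rot: [0.707, 0.001, 0.707, -0.001]
force: [-0.3, 0.3, 0.3]
gripper_width: 0.999
```

```bash
python3 - <<'E'
from h import *
st()
p=imaging.capture('scene')
c=p['img'][150:230,150:260]; cv2.imwrite('pics/g3.png',cv2.cvtColor(cv2.resize(c,(770,560),interpolation=cv2.INTER_CUBIC),cv2.COLOR_RGB2BGR))
st()
E
```

```text
t 6.15 pos [ 0.46   -0.1355  0.0236] F [-0.3  0.3  0.3] w 85.3 x [-0.  0. -1.] z [ 1.    -0.002 -0.   ] q6 [-0.53  0.55  1.86  0.    0.73 -0.53]
t 6.2 pos [ 0.4599 -0.1355  0.0236] F [-0.3  0.4 -0.3] w 85.3 x [-0.  0. -1.] z [ 1.    -0.002 -0.   ] q6 [-0.53  0.55  1.86  0.    0.73 -0.53]
```

View pics/g3.png

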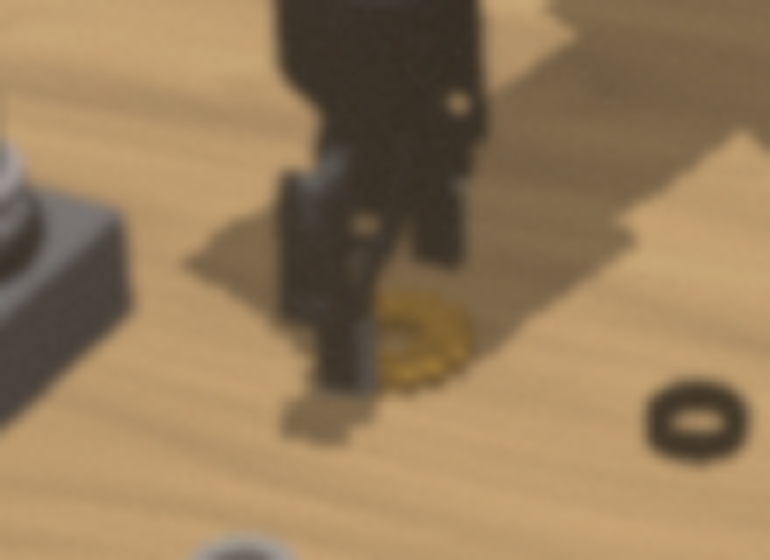

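{"op": "arm_command", "data": {
  "steps": [
    [0,0,0,1.2,0,0,60],
    [0,0,0,1.2,0,0,50],
    [0,0,0,1.2,0,0,50],
    [0,0,0,1.2,0,0,50],
    [0,0,0,1.2,0,0,50],
    [0,0,0,1.2,0,0,50],
    [0,0,0,1.2,0,0,50],
    [0,0,0,1.2,0,0,50],
    [0,0,0,1.2,0,0,50],
    [0,0,0,1.2,0,0,50]
  ]
}}

```text
time_s: 7.03
ee_pos: [0.4601, -0.1355, 0.0235]
tcp_rot: [0.707, -0.0, 0.707, -0.0]
force: [-3.9, 1.1, 14.6]
gripper_width: 0.705
```

{"op": "arm_command", "data": {
  "steps": [
    [0,0,0,-15,0,0,50],
    [0,0,0,-40,0,0,50],
    [0,0,0,-80,0,0,50],
    [0,0,0,-120,0,0,50],
    [0,0,0,-160,0,0,50],
    [0,0,0,-200,0,0,50],
    [0,0,0,-220,20,2,50],
    [0,0,0,-220,50,4,50],
    [0,0,0,-220,90,7,50],
    [0,0,0,-220,130,10,50],
    [0,0,0,-220,170,13,50],
    [0,0,0,-220,210,16,50],
    [0,0,0,-220,250,19,50],
    [0,0,0,-220,290,22,50],
    [0,0,0,-220,330,25,50],
    [0,0,0,-220,370,28,50],
    [0,0,0,-220,405,31,50],
    [0,0,0,-220,435,33,50],
    [0,0,0,-220,455,34.5,50],
    [0,0,0,-220,465.7,35.5,50]
  ]
}}

```text
time_s: 8.7
ee_pos: [0.4947, 0.3325, 0.2418]
tcp_rot: [0.707, -0.001, 0.707, 0.001]
force: [0.0, -0.3, -1.8]
gripper_width: 0.699
```

```bash
python3 - <<'E'
from h import *
st()
P={c:imaging.capture(c) for c in('scene','top')}
st()
row=[]
for c,p in P.items():
    u0,v0=(330,110) if c=='scene' else (99,164)
    row.append(cv2.resize(p['img'][v0:v0+120,u0:u0+100] if c=='scene' else p['img'][v0-20:v0+100,u0:u0+100],(400,480),interpolation=cv2.INTER_CUBIC))
cv2.imwrite('pics/a4.png',cv2.cvtColor(np.hstack(row),cv2.COLOR_RGB2BGR))
E
```

```text
t 8.7 pos [0.4947 0.3325 0.2418] F [ 0.  -0.3 -1.8] w 59.7 x [-0.001 -0.    -1.   ] z [ 1.     0.002 -0.001] q6 [0.4  0.48 1.29 0.   1.37 0.39]
t 8.8 pos [0.495  0.3311 0.2418] F [ 0.1  0.1 -1.1] w 59.9 x [-0.001 -0.    -1.   ] z [ 1.     0.002 -0.001] q6 [0.39 0.48 1.29 0.   1.37 0.39]
```

View pics/a4.png

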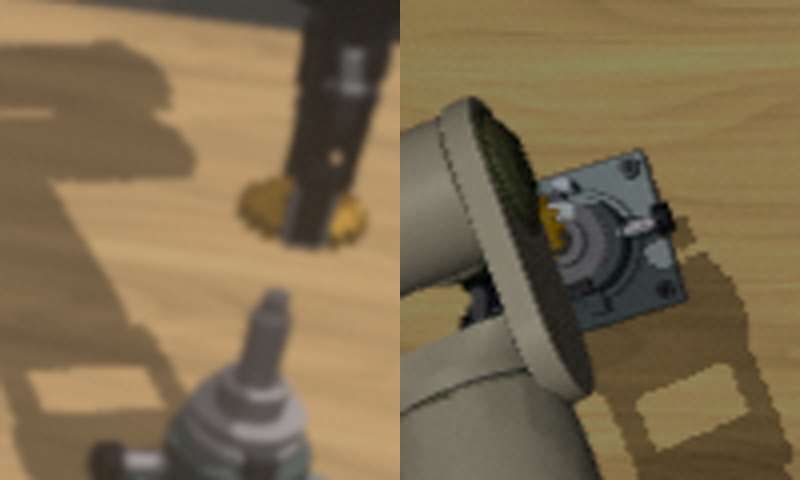

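```bash
python3 - <<'E'
from h import *
p=imaging.capture('scene')
st()
s=status.get_state()['ee_pos']
q=proj(p,[[s[0],s[1],s[2]-.0235+.005],[.4955,.3302,.174],[.4955,.3302,.164]]); print(q)
from fit2 import hullmodel
img=p['img'][120:200,360:440]
im=cv2.resize(img,(800,800),interpolation=cv2.INTER_CUBIC)[:600]
t=np.linspace(0,2*np.pi,60)
for z,x,y,rad in[(s[2]-.0235,s[0],s[1],.0315),(s[2]-.0135,s[0],s[1],.0315),(.174,.4955,.3302,.007),(.164,.4955,.3302,.007),(.159,.4955,.3302,.011)]:
    q=proj(p,[[x+rad*np.cos(a),y+rad*np.sin(a),z] for a in t]); q=((q-[360,120]+.5)*10).astype(np.int32)
    cv2.polylines(im,[q.reshape(-1,1,2)],True,(255,0,0),1)
im=np.vstack([im])
cv2.imwrite('pics/a5.png',cv2.cvtColor(im,cv2.COLOR_RGB2BGR))
E
```

```text
t 8.85 pos [0.4951 0.3299 0.242 ] F [-0.3  0.  -1.4] w 60.1 x [-0.001 -0.001 -1.   ] z [ 1.     0.001 -0.001] q6 [ 0.39  0.48  1.3  -0.    1.37  0.39]
[[403.72045617 162.46991926]
 [398.67009471 182.61087215]
 [397.66254757 186.50239474]]
```

View pics/a5.png

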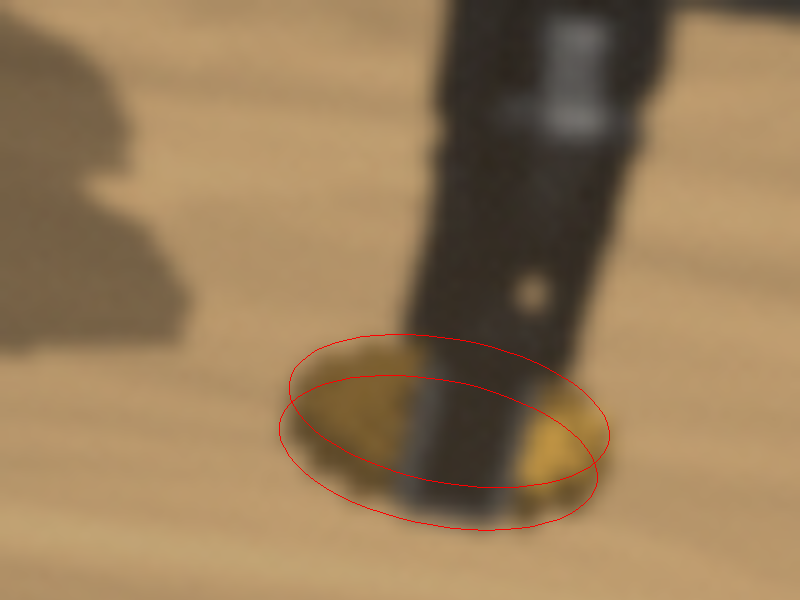

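{"op": "arm_command", "data": {
  "steps": [
    [0,0,0,15,0,0,50],
    [0,0,0,27,0,0,50],
    [0,0,0,35,0,0,50],
    [0,0,0,40,0,0,50],
    [0,0,0,44,0,0,50],
    [0,0,0,47,0,0,50],
    [0,0,0,50,0,0,50],
    [0,0,0,52,0,0,50],
    [0,0,0,52,0,0,50]
  ]
}}

```text
time_s: 9.6
ee_pos: [0.4952, 0.3302, 0.1903]
tcp_rot: [0.707, -0.0, 0.707, 0.0]
force: [0.1, -0.2, -0.8]
gripper_width: 0.699
```

Over the stud with no contact. I'll go on through the taper slowly.

{"op": "arm_command", "data": {
  "steps": [
    [0,0,0,2,0,0,50],
    [0,0,0,4,0,0,50],
    [0,0,0,6,0,0,50],
    [0,0,0,8,0,0,50],
    [0,0,0,10,0,0,50],
    [0,0,0,12,0,0,50],
    [0,0,0,12,0,0,50]
  ]
}}

```text
time_s: 10.18
ee_pos: [0.4951, 0.3302, 0.178]
tcp_rot: [0.707, -0.0, 0.707, 0.0]
force: [-0.2, -0.1, -1.2]
gripper_width: 0.698
```

{"op": "arm_command", "data": {
  "steps": [
    [0,0,0,4,0,0,50],
    [0,0,0,8,0,0,50],
    [0,0,0,13,0,0,50],
    [0,0,0,18,0,0,50],
    [0,0,0,23,0,0,50],
    [0,0,0,28,0,0,50],
    [0,0,0,32,0,0,50],
    [0,0,0,35,0,0,50],
    [0,0,0,36.5,0,0,50],
    [0,0,0,37.5,0,0,50],
    [0,0,0,37.5,0,0,50]
  ]
}}

```text
time_s: 11.1
ee_pos: [0.4953, 0.3302, 0.1409]
tcp_rot: [0.707, -0.0, 0.707, 0.0]
force: [-0.1, -0.3, -1.4]
gripper_width: 0.703
```

{"op": "arm_command", "data": {
  "steps": [
    [0,0,0,0.5,0,0,50],
    [0,0,0,1,0,0,50],
    [0,0,0,1.5,0,0,50],
    [0,0,0,1.5,0,0,50]
  ]
}}

```text
time_s: 11.43
ee_pos: [0.4953, 0.3303, 0.1397]
tcp_rot: [0.707, -0.0, 0.707, 0.0]
force: [-0.2, -1.5, 0.7]
gripper_width: 0.7
```

{"op": "arm_command", "data": {
  "steps": [
    [0,0,0,0.5,0,0,50],
    [0,0,0,0.8,0,0,50],
    [0,0,0,0.8,0,0,50]
  ]
}}

```text
time_s: 11.68
ee_pos: [0.4953, 0.3303, 0.1396]
tcp_rot: [0.707, -0.0, 0.707, 0.0]
force: [-2.8, -2.1, 6.9]
gripper_width: 0.701
```

{"op": "arm_command", "data": {
  "steps": [
    [0,0,0,-0.5,0,0,85.4],
    [0,0,0,-0.5,0,0,85.4],
    [0,0,0,-0.5,0,0,85.4],
    [0,0,0,-0.5,0,0,85.4],
    [0,0,0,-0.5,0,0,85.4],
    [0,0,0,-0.5,0,0,85.4],
    [0,0,0,-10,0,0,85.4],
    [0,0,0,-30,0,0,85.4],
    [0,0,0,-60,0,0,85.4],
    [0,0,0,-90,0,0,85.4],
    [0,0,0,-100,-30,0,85.4],
    [0,0,0,-100,-70,0,85.4],
    [0,0,0,-100,-110,0,85.4],
    [0,0,0,-100,-150,0,85.4],
    [0,0,0,-100,-150,0,85.4]
  ]
}}

```text
time_s: 12.93
ee_pos: [0.4956, 0.1751, 0.2397]
tcp_rot: [0.707, 0.001, 0.707, -0.002]
force: [-0.5, -0.4, 0.4]
gripper_width: 0.996
```

```bash
cat > chk.py <<'E'
from h import *
import sys
st()
P={c:imaging.capture(c) for c in('scene','top')}
row=[]
for c,p in P.items():
    u0,v0=(340,150) if c=='scene' else (99,155)
    row.append(cv2.resize(p['img'][v0:v0+100,u0:u0+100],(400,400),interpolation=cv2.INTER_CUBIC))
cv2.imwrite('pics/'+sys.argv[1],cv2.cvtColor(np.hstack(row),cv2.COLOR_RGB2BGR))
E
python3 chk.py s1.png
```

```text
t 12.93 pos [0.4956 0.1751 0.2397] F [-0.5 -0.4  0.4] w 85.1 x [ 0.001 -0.002 -1.   ] z [ 1.    -0.005  0.001] q6 [ 0.12  0.33  1.52 -0.    1.29  0.12]
```

View pics/s1.png

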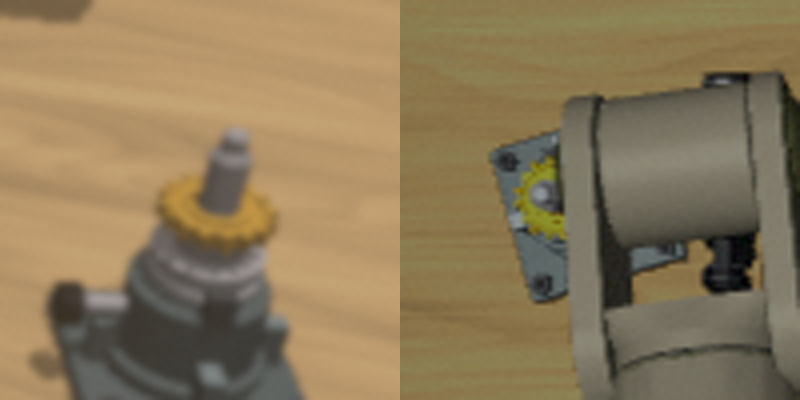

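Gold is seated flat on the shoulder (scene crop ~(218,210)). Next, the spacer.

{"op": "arm_command", "data": {
  "steps": [
    [0,0,0,0,-38,15,85.4],
    [0,0,0,0,-76,29,85.4],
    [0,0,0,0,-114,44,85.4],
    [0,0,0,10,-150,58,85.4],
    [0,0,0,25,-186,72,85.4],
    [0,0,0,45,-220,86,85.4],
    [0,0,0,65,-254,100,85.4],
    [0,0,0,85,-285,111,85.4],
    [0,0,0,105,-303,118,85.4],
    [0,0,0,130,-308.2,119.5,85.4],
    [0,0,0,160,-308.2,119.5,85.4],
    [0,0,0,185,-308.2,119.5,85.4],
    [0,0,0,200,-308.2,119.5,85.4],
    [0,0,0,207,-308.2,119.5,85.4],
    [0,0,0,210.5,-308.2,119.5,85.4],
    [0,0,0,210.5,-308.2,119.5,85.4],
    [0,0,0,210.5,-308.2,119.5,85.4],
    [0,0,0,210.5,-308.2,119.5,85.4]
  ]
}}

```text
time_s: 14.53
ee_pos: [0.6157, -0.1279, 0.0295]
tcp_rot: [0.708, -0.001, 0.706, -0.0]
force: [1.7, 0.1, 0.2]
gripper_width: 1.002
```

```bash
python3 - <<'E'
from h import *
st()
p=imaging.capture('scene')
c=p['img'][190:270,130:240]; cv2.imwrite('pics/g4.png',cv2.cvtColor(cv2.resize(c,(770,560),interpolation=cv2.INTER_CUBIC),cv2.COLOR_RGB2BGR))
st()
E
```

```text
t 14.53 pos [ 0.6157 -0.1279  0.0295] F [1.7 0.1 0.2] w 85.5 x [ 0.002 -0.001 -1.   ] z [1.    0.001 0.002] q6 [-0.39  0.78  1.38  0.    0.98 -0.39]
t 14.58 pos [ 0.6156 -0.128   0.0294] F [ 0.2 -0.1 -0.3] w 85.3 x [ 0.002 -0.001 -1.   ] z [1.    0.001 0.002] q6 [-0.39  0.78  1.38  0.    0.98 -0.39]
```

View pics/g4.png

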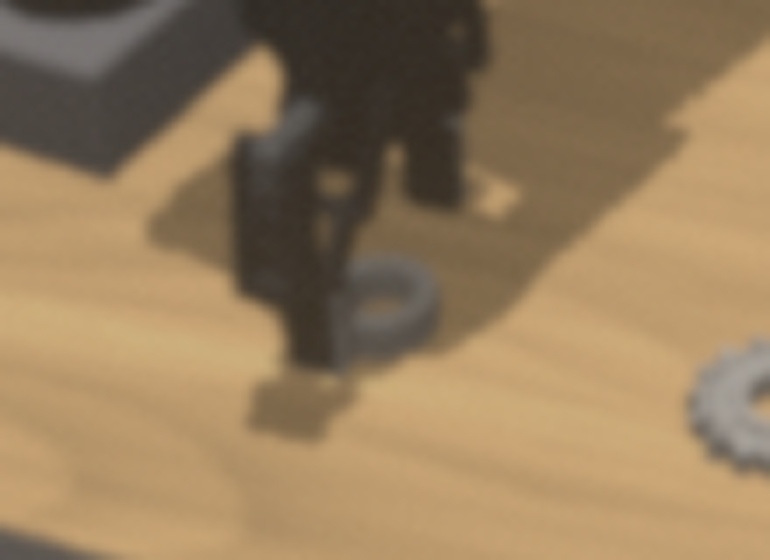

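{"op": "arm_command", "data": {
  "steps": [
    [0,0,0,0,0,0,60],
    [0,0,0,0,0,0,40],
    [0,0,0,0,0,0,30],
    [0,0,0,0,0,0,30],
    [0,0,0,0,0,0,30],
    [0,0,0,0,0,0,30],
    [0,0,0,0,0,0,30],
    [0,0,0,0,0,0,30],
    [0,0,0,0,0,0,30],
    [0,0,0,0,0,0,30]
  ]
}}

```text
time_s: 15.42
ee_pos: [0.6152, -0.128, 0.029]
tcp_rot: [0.707, -0.0, 0.707, 0.0]
force: [-1.6, 0.2, 5.1]
gripper_width: 0.437
```

{"op": "arm_command", "data": {
  "steps": [
    [0,0,0,-1,0,0,75],
    [0,0,0,-1,0,0,75],
    [0,0,0,-1,0,0,75],
    [0,0,0,-1,0,0,75],
    [90,0,0,-1,0,0,75],
    [90,0,0,-1,0,0,75],
    [90,0,0,-1,0,0,75],
    [90,0,0,-1,0,0,75],
    [90,0,0,-1,0,0,75],
    [90,0,0,-1,0,0,75],
    [90,0,0,-1,0,0,75],
    [90,0,0,-1,0,0,75],
    [90,0,0,-1,0,0,75],
    [90,0,0,-1,0,0,75],
    [90,0,0,-1,0,0,75],
    [90,0,0,-1,0,0,75],
    [90,0,0,-1,0,0,75],
    [90,0,0,-1,0,0,75],
    [90,0,0,0,0,0,75],
    [90,0,0,0,0,0,75]
  ]
}}

```text
time_s: 17.08
ee_pos: [0.6148, -0.1279, 0.0279]
tcp_rot: [0.501, 0.499, 0.501, -0.499]
force: [0.1, -0.2, -0.6]
gripper_width: 0.88
```

{"op": "arm_command", "data": {
  "steps": [
    [0,0,0,0,0,0,55],
    [0,0,0,0,0,0,40],
    [0,0,0,0,0,0,30],
    [0,0,0,0,0,0,30],
    [0,0,0,0,0,0,30],
    [0,0,0,0,0,0,30],
    [0,0,0,0,0,0,30],
    [0,0,0,0,0,0,30],
    [0,0,0,0,0,0,30],
    [0,0,0,0,0,0,30]
  ]
}}

```text
time_s: 17.92
ee_pos: [0.6152, -0.1281, 0.0286]
tcp_rot: [0.5, 0.5, 0.5, -0.5]
force: [-0.9, 0.5, 5.7]
gripper_width: 0.431
```

```bash
python3 - <<'E'
from h import *
st(); go((.4953,.3303,.24),90)
E
```

```text
t 17.92 pos [ 0.6152 -0.1281  0.0286] F [-0.9  0.5  5.7] w 36.8 x [ 0.001 -0.    -1.   ] z [ 0.001 -1.     0.   ] q6 [-0.39  0.78  1.38 -0.    0.98  1.18]
rot [ 0.03  0.02 -0.04] shift [-211.6 -119.5 -458.3]
```

{"op": "arm_command", "data": {
  "steps": [
    [0,0,0,-15,0,0,30],
    [0,0,0,-45,0,0,30],
    [0,0,0,-85,0,0,30],
    [0,0,0,-125,0,0,30],
    [0,0,0,-160,-4,-15,30],
    [0,0,0,-190,-10,-38,30],
    [0,0,0,-207,-18,-70,30],
    [0,0,0,-212,-28,-107,30],
    [0,0,0,-212,-38,-145,30],
    [0,0,0,-212,-48,-184,30],
    [0,0,0,-212,-58,-222,30],
    [0,0,0,-212,-68,-260,30],
    [0,0,0,-212,-78,-299,30],
    [0,0,0,-212,-88,-337,30],
    [0,0,0,-212,-97,-372,30],
    [0,0,0,-212,-105,-404,30],
    [0,0,0,-212,-112,-430,30],
    [0,0,0,-212,-117,-449,30],
    [0,0,0,-212,-119.7,-458.3,30],
    [0,0,0,-212,-119.7,-458.3,30]
  ]
}}

```text
time_s: 19.58
ee_pos: [0.4943, 0.3316, 0.2396]
tcp_rot: [0.5, 0.499, 0.501, -0.5]
force: [-0.4, -0.1, -0.4]
gripper_width: 0.434
```

{"op": "arm_command", "data": {
  "steps": [
    [0,0,0,0,0,0,30],
    [0,0,0,0,0,0,30]
  ]
}}

```text
time_s: 19.75
ee_pos: [0.4955, 0.3292, 0.24]
tcp_rot: [-0.5, -0.5, -0.5, 0.5]
force: [0.1, -0.1, 0.3]
gripper_width: 0.43
```

```bash
python3 chk.py s2.png; python3 - <<'E'
from h import *
st()
E
```

```text
t 19.75 pos [0.4955 0.3292 0.24  ] F [ 0.1 -0.1  0.3] w 36.7 x [-0. -0. -1.] z [-0.001 -1.     0.   ] q6 [ 0.39  0.48  1.3  -0.    1.36  1.96]
t 19.85 pos [0.4956 0.3292 0.2402] F [ 0.2  0.4 -1.5] w 36.9 x [-0. -0. -1.] z [-0.001 -1.     0.   ] q6 [ 0.39  0.48  1.3  -0.    1.36  1.96]
```

View pics/s2.png

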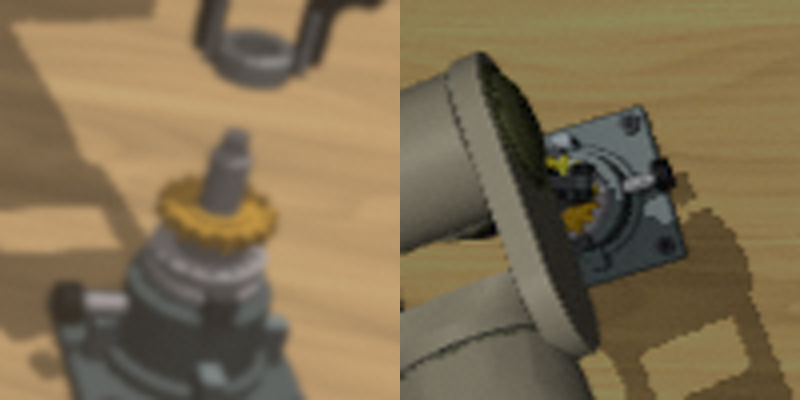

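{"op": "arm_command", "data": {
  "steps": [
    [0,0,0,15,0,0,30],
    [0,0,0,25,0,0,30],
    [0,0,0,31,0,0,30],
    [0,0,0,36,0,0,30],
    [0,0,0,40,0,0,30],
    [0,0,0,43,0,0,30],
    [0,0,0,45,0,0,30],
    [0,0,0,45,0,0,30]
  ]
}}

```text
time_s: 20.52
ee_pos: [0.495, 0.3303, 0.195]
tcp_rot: [0.5, 0.5, 0.5, -0.5]
force: [-0.1, -0.2, -1.5]
gripper_width: 0.433
```

Position is right. On down to just above the seat, with TCP about 0.157.

{"op": "arm_command", "data": {
  "steps": [
    [0,0,0,2,0,0,30],
    [0,0,0,4,0,0,30],
    [0,0,0,6,0,0,30],
    [0,0,0,8,0,0,30],
    [0,0,0,10,0,0,30],
    [0,0,0,12,0,0,30],
    [0,0,0,12,0,0,30]
  ]
}}

```text
time_s: 21.1
ee_pos: [0.4949, 0.3303, 0.1827]
tcp_rot: [0.5, 0.5, 0.5, -0.5]
force: [-0.1, 1.3, -1.1]
gripper_width: 0.435
```

{"op": "arm_command", "data": {
  "steps": [
    [0,0,0,4,0,0,30],
    [0,0,0,8,0,0,30],
    [0,0,0,13,0,0,30],
    [0,0,0,18,0,0,30],
    [0,0,0,22,0,0,30],
    [0,0,0,25,0,0,30],
    [0,0,0,26.5,0,0,30],
    [0,0,0,27,0,0,30],
    [0,0,0,27,0,0,30]
  ]
}}

```text
time_s: 21.85
ee_pos: [0.4951, 0.3303, 0.1562]
tcp_rot: [0.5, 0.5, 0.5, -0.5]
force: [0.3, -0.7, -0.6]
gripper_width: 0.436
```

{"op": "arm_command", "data": {
  "steps": [
    [0,0,0,0.5,0,0,30],
    [0,0,0,1,0,0,30],
    [0,0,0,1.5,0,0,30],
    [0,0,0,2,0,0,30],
    [0,0,0,2.3,0,0,30],
    [0,0,0,2.3,0,0,30]
  ]
}}

```text
time_s: 22.35
ee_pos: [0.4951, 0.3304, 0.1546]
tcp_rot: [0.5, 0.5, 0.5, -0.5]
force: [-2.6, -1.4, 4.6]
gripper_width: 0.435
```

{"op": "arm_command", "data": {
  "steps": [
    [0,0,0,-0.3,0,0,70],
    [0,0,0,-0.3,0,0,85.4],
    [0,0,0,-0.3,0,0,85.4],
    [0,0,0,-0.3,0,0,85.4],
    [0,0,0,-0.3,0,0,85.4],
    [0,0,0,-0.3,0,0,85.4],
    [0,0,0,-10,0,0,85.4],
    [0,0,0,-30,0,0,85.4],
    [0,0,0,-60,0,0,85.4],
    [0,0,0,-86,0,0,85.4],
    [0,0,0,-86,20,29,85.4],
    [0,0,0,-86,42,62,85.4],
    [0,0,0,-86,64,95,85.4],
    [0,0,0,-86,86,127,85.4],
    [0,0,0,-86,106,156,85.4],
    [0,0,0,-70,124,183,85.4],
    [0,0,0,-40,136,200,85.4],
    [0,0,0,-10,140.2,206.8,85.4],
    [0,0,0,20,140.2,206.8,85.4],
    [0,0,0,50,140.2,206.8,85.4]
  ]
}}

```text
time_s: 24.02
ee_pos: [0.6357, 0.1228, 0.1032]
tcp_rot: [0.5, 0.5, 0.5, -0.5]
force: [0.3, 0.2, -0.7]
gripper_width: 1.002
```

```bash
python3 chk.py s3.png; python3 - <<'E'
from h import *
st()
p=imaging.capture('scene')
c=p['img'][200:300,230:340]; cv2.imwrite('pics/g5.png',cv2.cvtColor(cv2.resize(c,(660,600),interpolation=cv2.INTER_CUBIC),cv2.COLOR_RGB2BGR))
E
```

```text
t 24.02 pos [0.6357 0.1228 0.1032] F [ 0.3  0.2 -0.7] w 85.5 x [ 0.001  0.    -1.   ] z [-0.001 -1.    -0.   ] q6 [0.01 0.72 1.27 0.   1.15 1.58]
t 24.12 pos [0.6332 0.1233 0.0997] F [-1.9  0.4  0. ] w 85.1 x [-0.009 -0.    -1.   ] z [ 0. -1.  0.] q6 [0.01 0.72 1.27 0.   1.15 1.58]
```

View pics/s3.png

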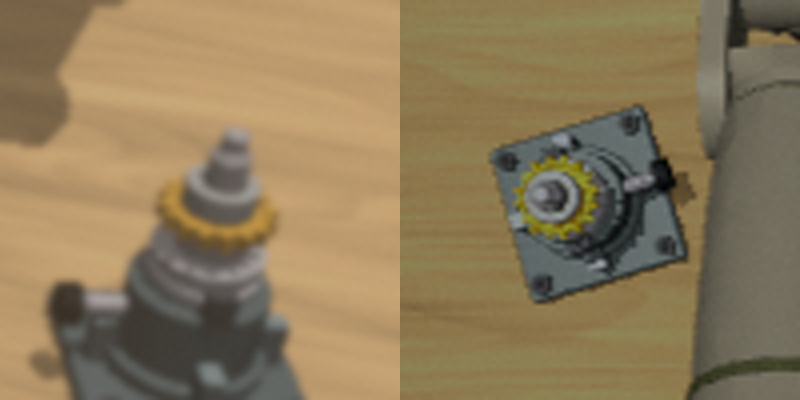

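View pics/g5.png

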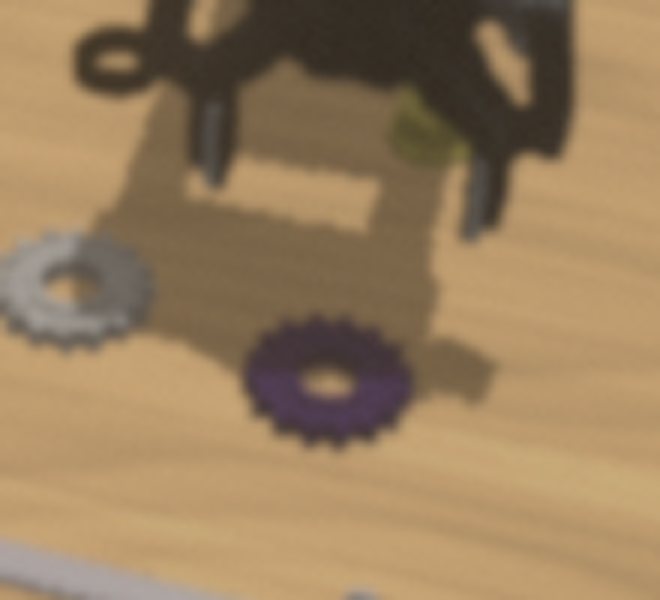

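The spacer is flat on the gold cutter. The gripper is above the violet cutter with the jaws along y.

{"op": "arm_command", "data": {
  "steps": [
    [0,0,0,30,0,0,85.4],
    [0,0,0,55,0,0,85.4],
    [0,0,0,70,0,0,85.4],
    [0,0,0,77,0,0,85.4],
    [0,0,0,81,0,0,85.4],
    [0,0,0,81,0,0,85.4],
    [0,0,0,81,0,0,60],
    [0,0,0,81,0,0,50],
    [0,0,0,81,0,0,50],
    [0,0,0,81,0,0,50],
    [0,0,0,81,0,0,50],
    [0,0,0,81,0,0,50],
    [0,0,0,81,0,0,50],
    [0,0,0,81,0,0,50],
    [0,0,0,81,0,0,50]
  ]
}}

```text
time_s: 25.42
ee_pos: [0.6363, 0.1235, 0.0258]
tcp_rot: [0.501, 0.5, 0.499, -0.499]
force: [-4.7, -0.2, 13.2]
gripper_width: 0.693
```

{"op": "arm_command", "data": {
  "steps": [
    [0,0,0,-1,0,0,85.4],
    [0,0,0,-1,0,0,85.4],
    [0,0,0,-1,0,0,85.4],
    [0,0,0,-1,0,0,85.4],
    [-90,0,0,-1,0,0,85.4],
    [-90,0,0,-1,0,0,85.4],
    [-90,0,0,-1,0,0,85.4],
    [-90,0,0,-1,0,0,85.4],
    [-90,0,0,-1,0,0,85.4],
    [-90,0,0,-1,0,0,85.4],
    [-90,0,0,-1,0,0,85.4],
    [-90,0,0,-1,0,0,85.4],
    [-90,0,0,-1,0,0,85.4],
    [-90,0,0,-1,0,0,85.4],
    [-90,0,0,-1,0,0,85.4],
    [-90,0,0,-1,0,0,85.4],
    [-90,0,0,-1,0,0,85.4],
    [-90,0,0,-1,0,0,85.4],
    [-90,0,0,0,0,0,85.4],
    [-90,0,0,0,0,0,85.4]
  ]
}}

```text
time_s: 27.08
ee_pos: [0.6352, 0.1236, 0.0226]
tcp_rot: [0.707, 0.001, 0.707, -0.001]
force: [-0.2, -0.3, 0.6]
gripper_width: 0.998
```

{"op": "arm_command", "data": {
  "steps": [
    [0,0,0,0,0,0,60],
    [0,0,0,0,0,0,50],
    [0,0,0,0,0,0,50],
    [0,0,0,0,0,0,50],
    [0,0,0,0,0,0,50],
    [0,0,0,0,0,0,50],
    [0,0,0,0,0,0,50],
    [0,0,0,0,0,0,50],
    [0,0,0,0,0,0,50],
    [0,0,0,0,0,0,50]
  ]
}}

```text
time_s: 27.92
ee_pos: [0.6358, 0.1236, 0.024]
tcp_rot: [0.708, 0.0, 0.707, -0.0]
force: [-2.2, -0.6, 6.7]
gripper_width: 0.698
```

```bash
python3 - <<'E'
from h import *
st(); go((.4953,.3303,.24),0)
p=imaging.capture('scene')
c=p['img'][200:300,230:340]; cv2.imwrite('pics/g6.png',cv2.cvtColor(cv2.resize(c,(660,600),interpolation=cv2.INTER_CUBIC),cv2.COLOR_RGB2BGR))
E
```

```text
t 27.92 pos [0.6358 0.1236 0.024 ] F [-2.2 -0.6  6.7] w 59.6 x [ 0.001  0.    -1.   ] z [ 1.    -0.     0.001] q6 [ 0.01  0.82  1.31 -0.    1.01  0.01]
rot [-0.01  0.08 -0.  ] shift [-216.2  206.7 -140.3]
```

View pics/g6.png

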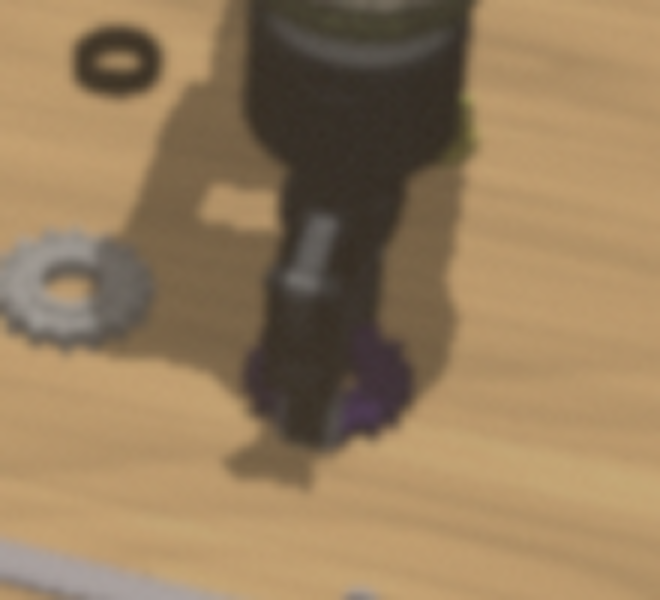

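{"op": "arm_command", "data": {
  "steps": [
    [0,0,0,-15,0,0,50],
    [0,0,0,-45,0,0,50],
    [0,0,0,-85,0,0,50],
    [0,0,0,-125,0,0,50],
    [0,0,0,-160,10,-7,50],
    [0,0,0,-190,27,-18,50],
    [0,0,0,-210,50,-34,50],
    [0,0,0,-217,80,-54,50],
    [0,0,0,-217,110,-74,50],
    [0,0,0,-217,138,-93,50],
    [0,0,0,-217,163,-110,50],
    [0,0,0,-217,183,-124,50],
    [0,0,0,-217,197,-134,50],
    [0,0,0,-217,204,-138,50],
    [0,0,0,-217,206.8,-140.2,50],
    [0,0,0,-217,206.8,-140.2,50],
    [0,0,0,-217,206.8,-140.2,50],
    [0,0,0,-217,206.8,-140.2,50]
  ]
}}

```text
time_s: 29.47
ee_pos: [0.4957, 0.3294, 0.2398]
tcp_rot: [0.707, 0.0, 0.707, -0.0]
force: [0.8, -0.4, -1.5]
gripper_width: 0.695
```

```bash
python3 chk.py s4.png; python3 - <<'E'
from h import *
st()
E
```

```text
t 29.47 pos [0.4957 0.3294 0.2398] F [ 0.8 -0.4 -1.5] w 59.4 x [-0. -0. -1.] z [ 1.    -0.001 -0.   ] q6 [ 0.39  0.48  1.3  -0.    1.36  0.39]
t 29.57 pos [0.4956 0.3296 0.2398] F [ 0.4  0.4 -2.4] w 59.5 x [-0. -0. -1.] z [ 1.    -0.001 -0.   ] q6 [ 0.39  0.48  1.3  -0.    1.36  0.39]
```

View pics/s4.png

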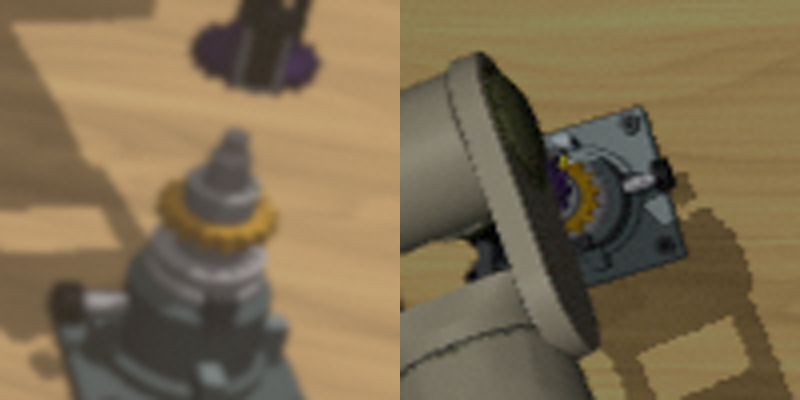

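The violet cutter is held level above the stud. I'll lower it to 0.192, then through the taper to 0.168.

{"op": "arm_command", "data": {
  "steps": [
    [0,0,0,15,0,0,50],
    [0,0,0,27,0,0,50],
    [0,0,0,35,0,0,50],
    [0,0,0,40,0,0,50],
    [0,0,0,44,0,0,50],
    [0,0,0,47,0,0,50],
    [0,0,0,49,0,0,50],
    [0,0,0,49,0,0,50]
  ]
}}

```text
time_s: 30.23
ee_pos: [0.4951, 0.3303, 0.1908]
tcp_rot: [0.707, -0.0, 0.707, 0.0]
force: [-0.5, 0.4, -1.5]
gripper_width: 0.693
```

{"op": "arm_command", "data": {
  "steps": [
    [0,0,0,2,0,0,50],
    [0,0,0,4,0,0,50],
    [0,0,0,6,0,0,50],
    [0,0,0,8,0,0,50],
    [0,0,0,10,0,0,50],
    [0,0,0,12,0,0,50],
    [0,0,0,12,0,0,50]
  ]
}}

```text
time_s: 30.82
ee_pos: [0.4949, 0.3303, 0.1784]
tcp_rot: [0.707, -0.0, 0.707, 0.0]
force: [-0.4, 0.3, -1.9]
gripper_width: 0.695
```

{"op": "arm_command", "data": {
  "steps": [
    [0,0,0,3,0,0,50],
    [0,0,0,6,0,0,50],
    [0,0,0,9,0,0,50],
    [0,0,0,11,0,0,50],
    [0,0,0,12,0,0,50],
    [0,0,0,12,0,0,50]
  ]
}}

```text
time_s: 31.32
ee_pos: [0.495, 0.3303, 0.1666]
tcp_rot: [0.707, -0.0, 0.707, 0.0]
force: [-0.1, -0.1, -2.2]
gripper_width: 0.69
```

{"op": "arm_command", "data": {
  "steps": [
    [0,0,0,0.5,0,0,50],
    [0,0,0,1,0,0,50],
    [0,0,0,1.5,0,0,50],
    [0,0,0,1.5,0,0,50]
  ]
}}

```text
time_s: 31.65
ee_pos: [0.4952, 0.3304, 0.166]
tcp_rot: [0.707, -0.0, 0.707, 0.0]
force: [-1.6, -0.7, 3.2]
gripper_width: 0.696
```

{"op": "arm_command", "data": {
  "steps": [
    [0,0,0,0.5,0,0,50],
    [0,0,0,0.5,0,0,50],
    [0,0,0,0,0,0,85.4],
    [0,0,0,0,0,0,85.4],
    [0,0,0,0,0,0,85.4],
    [0,0,0,0,0,0,85.4],
    [0,0,0,0,0,0,85.4],
    [0,0,0,-10,0,0,85.4],
    [0,0,0,-30,0,0,85.4],
    [0,0,0,-60,0,0,85.4],
    [0,0,0,-80,-10,-1,85.4],
    [0,0,0,-80,-40,-3,85.4],
    [0,0,0,-80,-80,-6,85.4],
    [0,0,0,-80,-120,-9,85.4],
    [0,0,0,-80,-160,-12,85.4],
    [0,0,0,-80,-200,-15,85.4],
    [0,0,0,-70,-240,-18,85.4],
    [0,0,0,-50,-280,-21,85.4],
    [0,0,0,-20,-315,-22,85.4],
    [0,0,0,10,-339.3,-23.3,85.4]
  ]
}}

```text
time_s: 33.32
ee_pos: [0.4726, -0.0085, 0.1597]
tcp_rot: [0.709, -0.0, 0.706, -0.001]
force: [1.7, -0.4, -0.2]
gripper_width: 0.999
```

```bash
python3 chk.py s5.png; python3 - <<'E'
from h import *
st()
p=imaging.capture('scene')
c=p['img'][150:250,195:305]; cv2.imwrite('pics/g7.png',cv2.cvtColor(cv2.resize(c,(660,600),interpolation=cv2.INTER_CUBIC),cv2.COLOR_RGB2BGR))
E
```

```text
t 33.32 pos [ 0.4726 -0.0085  0.1597] F [ 1.7 -0.4 -0.2] w 85.3 x [ 0.004 -0.001 -1.   ] z [ 1.    -0.001  0.004] q6 [-0.27  0.3   1.79 -0.    1.05 -0.27]
t 33.42 pos [ 0.4703 -0.0088  0.1557] F [-0.4  0.5  0.8] w 85.5 x [-0.006  0.001 -1.   ] z [ 1.    -0.004 -0.006] q6 [-0.27  0.31  1.79 -0.    1.05 -0.26]
```

View pics/s5.png

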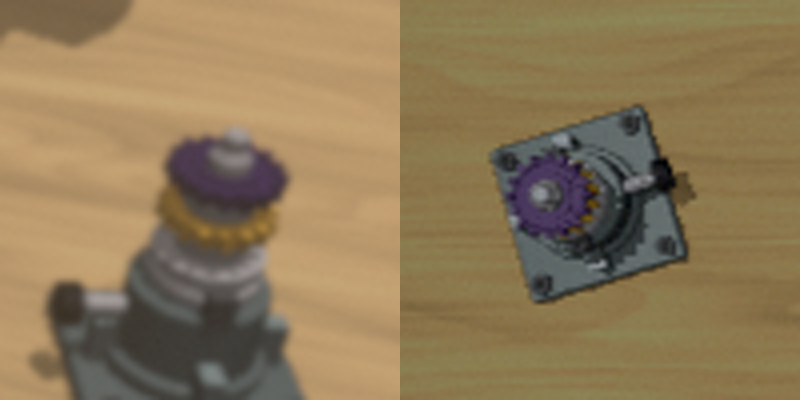

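View pics/g7.png

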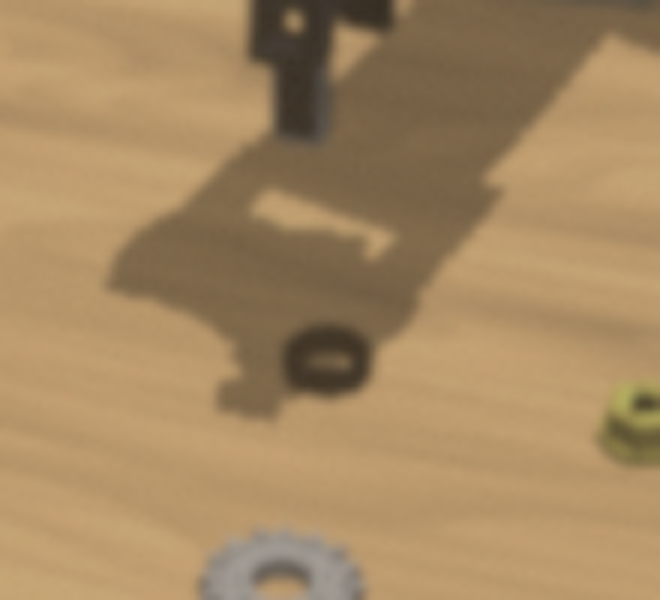

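{"op": "arm_command", "data": {
  "steps": [
    [0,0,0,35,0,0,85.4],
    [0,0,0,70,0,0,85.4],
    [0,0,0,97,0,0,85.4],
    [0,0,0,114,0,0,85.4],
    [0,0,0,123,0,0,85.4],
    [0,0,0,127,0,0,85.4],
    [0,0,0,127,0,0,85.4],
    [0,0,0,127,0,0,60],
    [0,0,0,127,0,0,40],
    [0,0,0,127,0,0,30],
    [0,0,0,127,0,0,30],
    [0,0,0,127,0,0,30],
    [0,0,0,127,0,0,30],
    [0,0,0,127,0,0,30],
    [0,0,0,127,0,0,30],
    [0,0,0,127,0,0,30],
    [0,0,0,127,0,0,30]
  ]
}}

```text
time_s: 34.88
ee_pos: [0.4726, -0.0062, 0.0331]
tcp_rot: [0.708, -0.0, 0.707, 0.0]
force: [-3.9, 0.3, 14.7]
gripper_width: 0.415
```

{"op": "arm_command", "data": {
  "steps": [
    [0,0,0,-1,0,0,75],
    [0,0,0,-1,0,0,75],
    [0,0,0,-1,0,0,75],
    [0,0,0,-1,0,0,75],
    [90,0,0,-1,0,0,75],
    [90,0,0,-1,0,0,75],
    [90,0,0,-1,0,0,75],
    [90,0,0,-1,0,0,75],
    [90,0,0,-1,0,0,75],
    [90,0,0,-1,0,0,75],
    [90,0,0,-1,0,0,75],
    [90,0,0,-1,0,0,75],
    [90,0,0,-1,0,0,75],
    [90,0,0,-1,0,0,75],
    [90,0,0,-1,0,0,75],
    [90,0,0,-1,0,0,75],
    [90,0,0,-1,0,0,75],
    [90,0,0,-1,0,0,75],
    [90,0,0,0,0,0,75],
    [90,0,0,0,0,0,75]
  ]
}}

```text
time_s: 36.55
ee_pos: [0.4719, -0.0061, 0.0315]
tcp_rot: [0.501, 0.499, 0.501, -0.499]
force: [-0.4, 0.5, 0.6]
gripper_width: 0.877
```

{"op": "arm_command", "data": {
  "steps": [
    [0,0,0,0,0,0,55],
    [0,0,0,0,0,0,40],
    [0,0,0,0,0,0,30],
    [0,0,0,0,0,0,30],
    [0,0,0,0,0,0,30],
    [0,0,0,0,0,0,30],
    [0,0,0,0,0,0,30],
    [0,0,0,0,0,0,30],
    [0,0,0,0,0,0,30],
    [0,0,0,0,0,0,30]
  ]
}}

```text
time_s: 37.38
ee_pos: [0.4721, -0.0062, 0.0322]
tcp_rot: [0.5, 0.5, 0.5, -0.5]
force: [-3.6, 0.6, 9.2]
gripper_width: 0.421
```

```bash
python3 - <<'E'
from h import *
st(); go((.4953,.3303,.24),90)
p=imaging.capture('scene')
c=p['img'][150:250,195:305]; cv2.imwrite('pics/g8.png',cv2.cvtColor(cv2.resize(c,(660,600),interpolation=cv2.INTER_CUBIC),cv2.COLOR_RGB2BGR))
E
```

```text
t 37.38 pos [ 0.4721 -0.0062  0.0322] F [-3.6  0.6  9.2] w 35.9 x [ 0. -0. -1.] z [ 0.001 -1.     0.   ] q6 [-0.26  0.52  1.88 -0.    0.74  1.31]
rot [ 0.06  0.01 -0.01] shift [-207.8   23.6 -336.4]
```

View pics/g8.png

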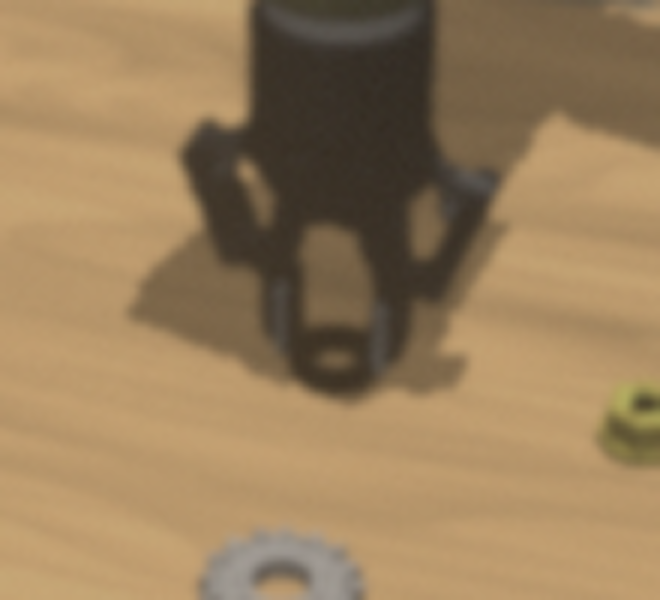

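The collar is held only by its top few millimetres, because the TCP is 4 mm high. I'll regrip lower.

{"op": "arm_command", "data": {
  "steps": [
    [0,0,0,0,0,0,60],
    [0,0,0,0,0,0,60],
    [0,0,0,0,0,0,60],
    [0,0,0,3.6,0,0,60],
    [0,0,0,3.6,0,0,60],
    [0,0,0,3.6,0,0,40],
    [0,0,0,3.6,0,0,30],
    [0,0,0,3.6,0,0,30],
    [0,0,0,3.6,0,0,30],
    [0,0,0,3.6,0,0,30],
    [0,0,0,3.6,0,0,30],
    [0,0,0,3.6,0,0,30],
    [0,0,0,3.6,0,0,30]
  ]
}}

```text
time_s: 38.52
ee_pos: [0.472, -0.0061, 0.0284]
tcp_rot: [0.5, 0.5, 0.5, -0.5]
force: [-1.9, 0.3, 5.3]
gripper_width: 0.43
```

```bash
python3 - <<'E'
from h import *
st(); go((.4953,.3303,.24),90)
E
```

```text
t 38.52 pos [ 0.472  -0.0061  0.0284] F [-1.9  0.3  5.3] w 36.7 x [-0. -0. -1.] z [ 0. -1.  0.] q6 [-0.26  0.53  1.88 -0.    0.73  1.31]
rot [0.03 0.   0.01] shift [-211.6   23.4 -336.4]
```

{"op": "arm_command", "data": {
  "steps": [
    [0,0,0,-15,0,0,30],
    [0,0,0,-45,0,0,30],
    [0,0,0,-85,0,0,30],
    [0,0,0,-125,0,0,30],
    [0,0,0,-162,1,-15,30],
    [0,0,0,-194,3,-37,30],
    [0,0,0,-212,5,-70,30],
    [0,0,0,-217,7,-108,30],
    [0,0,0,-217,10,-146,30],
    [0,0,0,-217,13,-184,30],
    [0,0,0,-217,15,-222,30],
    [0,0,0,-217,18,-258,30],
    [0,0,0,-217,20,-290,30],
    [0,0,0,-217,21.5,-314,30],
    [0,0,0,-217,22.7,-329,30],
    [0,0,0,-217,23.3,-336.4,30],
    [0,0,0,-217,23.3,-336.4,30],
    [0,0,0,-217,23.3,-336.4,30],
    [0,0,0,-217,23.3,-336.4,30]
  ]
}}

```text
time_s: 40.1
ee_pos: [0.4953, 0.3293, 0.2451]
tcp_rot: [-0.5, -0.5, -0.5, 0.5]
force: [0.9, -0.6, -0.1]
gripper_width: 0.429
```

```bash
python3 chk.py s6.png; python3 - <<'E'
from h import *
st()
E
```

```text
t 40.1 pos [0.4953 0.3293 0.2451] F [ 0.9 -0.6 -0.1] w 36.7 x [-0. -0. -1.] z [-0.001 -1.     0.   ] q6 [ 0.39  0.48  1.29 -0.    1.37  1.96]
t 40.2 pos [0.4954 0.3293 0.2453] F [ 0.4 -0.5 -0.3] w 36.6 x [ 0. -0. -1.] z [-0.001 -1.     0.   ] q6 [ 0.39  0.48  1.29 -0.    1.37  1.96]
```

View pics/s6.png

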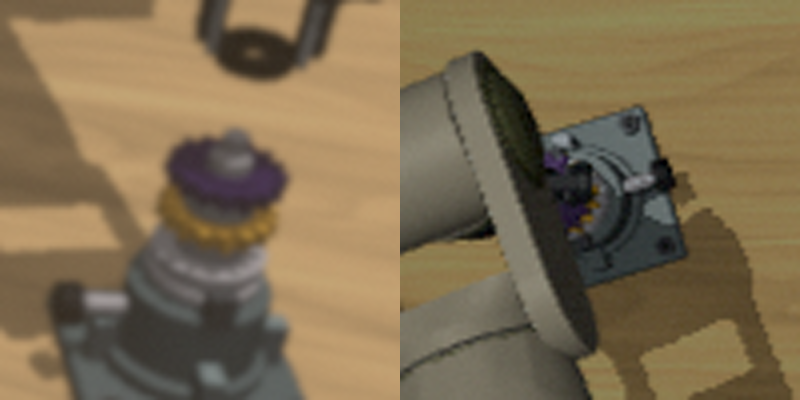

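The collar is held level above the stud. I'll lower it.

{"op": "arm_command", "data": {
  "steps": [
    [0,0,0,15,0,0,30],
    [0,0,0,27,0,0,30],
    [0,0,0,35,0,0,30],
    [0,0,0,40,0,0,30],
    [0,0,0,44,0,0,30],
    [0,0,0,47,0,0,30],
    [0,0,0,50,0,0,30],
    [0,0,0,50,0,0,30],
    [0,0,0,50,0,0,30]
  ]
}}

```text
time_s: 40.95
ee_pos: [0.4953, 0.3303, 0.1953]
tcp_rot: [0.5, 0.5, 0.5, -0.5]
force: [0.2, 0.7, 0.1]
gripper_width: 0.429
```

{"op": "arm_command", "data": {
  "steps": [
    [0,0,0,2,0,0,30],
    [0,0,0,4,0,0,30],
    [0,0,0,6,0,0,30],
    [0,0,0,8,0,0,30],
    [0,0,0,10,0,0,30],
    [0,0,0,12,0,0,30],
    [0,0,0,13,0,0,30],
    [0,0,0,13,0,0,30]
  ]
}}

```text
time_s: 41.62
ee_pos: [0.4951, 0.3302, 0.1818]
tcp_rot: [0.5, 0.5, 0.5, -0.5]
force: [-0.2, 0.6, -0.4]
gripper_width: 0.43
```

{"op": "arm_command", "data": {
  "steps": [
    [0,0,0,0.5,0,0,30],
    [0,0,0,1,0,0,30],
    [0,0,0,1.5,0,0,30],
    [0,0,0,2,0,0,30],
    [0,0,0,2.3,0,0,30],
    [0,0,0,2.3,0,0,30]
  ]
}}

```text
time_s: 42.12
ee_pos: [0.4953, 0.3303, 0.1805]
tcp_rot: [0.5, 0.5, 0.5, -0.5]
force: [-1.3, -0.7, 4.8]
gripper_width: 0.425
```

Contact at 0.1805, against 0.1804 predicted. I'll release, lift and back away.

{"op": "arm_command", "data": {
  "steps": [
    [0,0,0,-0.3,0,0,70],
    [0,0,0,-0.3,0,0,85.4],
    [0,0,0,-0.3,0,0,85.4],
    [0,0,0,-0.3,0,0,85.4],
    [0,0,0,-0.3,0,0,85.4],
    [0,0,0,-0.3,0,0,85.4],
    [0,0,0,-10,0,0,85.4],
    [0,0,0,-30,0,0,85.4],
    [0,0,0,-60,0,0,85.4],
    [0,0,0,-80,0,10,85.4],
    [0,0,0,-80,0,40,85.4],
    [0,0,0,-80,0,80,85.4],
    [0,0,0,-80,0,120,85.4],
    [0,0,0,-80,0,160,85.4],
    [0,0,0,-80,0,200,85.4],
    [0,0,0,-80,0,230,85.4],
    [0,0,0,-80,0,240,85.4],
    [0,0,0,-80,0,240,85.4],
    [0,0,0,-80,0,240,85.4]
  ]
}}

```text
time_s: 43.7
ee_pos: [0.4954, 0.0907, 0.2603]
tcp_rot: [0.5, 0.5, 0.5, -0.5]
force: [0.2, 0.4, 0.5]
gripper_width: 0.998
```

```bash
python3 chk.py s7.png; python3 - <<'E'
from h import *
st(); save(imaging.capture('scene'),'end.png')
E
```

```text
t 43.7 pos [0.4954 0.0907 0.2603] F [0.2 0.4 0.5] w 85.2 x [ 0.001  0.    -1.   ] z [-0. -1. -0.] q6 [-0.05  0.26  1.55  0.    1.32  1.52]
t 43.8 pos [0.4953 0.0916 0.26  ] F [0.4 0.8 0.6] w 85.3 x [ 0.  0. -1.] z [ 0.002 -1.    -0.   ] q6 [-0.05  0.26  1.55  0.    1.32  1.52]
```

View pics/s7.png

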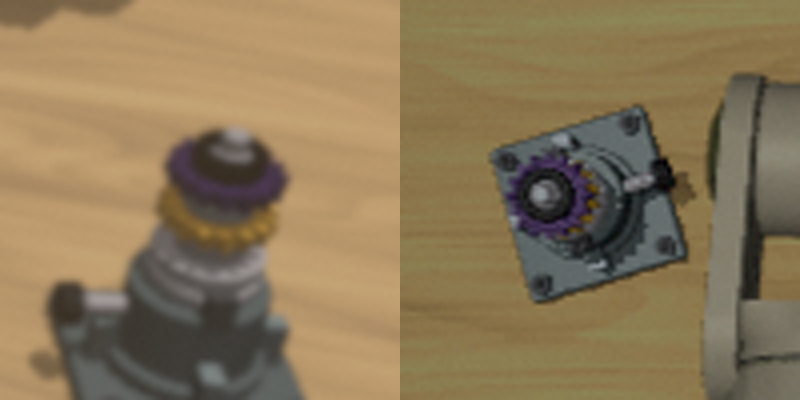

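View pics/end.png

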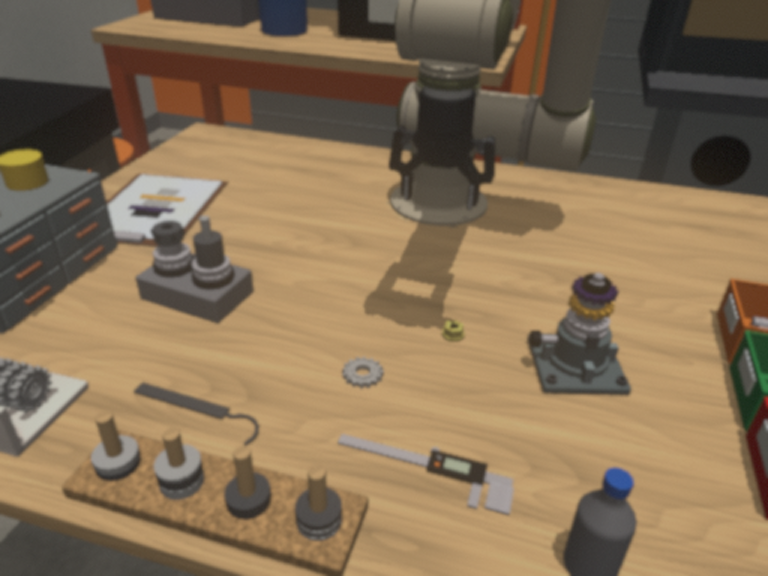

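The stack is level and complete. The grey cutter (363,372) and nut (453,330) are where they started, and the gripper is clear.

```bash
python3 -c "
from h import *
print(ticket.job_done())"
```

```text
the job is handed in; nothing more can be done
None
```

The arbor is built up in the order asked: gold cutter, spacer, violet cutter, black collar. I handed the job in at about 44 s of the 112 s allowed; it reports no verdict, so I don't have the official result.

**How it went on:** I gripped each part twice, with the jaws turned 90° between grips, so it was centred in both directions. I then lowered it slowly over the stud and taper in the grip and let go only once it was down. The contact force showed when each part was seated.

**Seating heights:** Every part touched down within 0.1 mm of the height predicted from where it was gripped. The gold cutter stopped at 0.1396 (predicted 0.1395), the spacer at 0.1546 (0.1546), the violet cutter at 0.1660 (0.1660) and the collar at 0.1805 (0.1804). Insertion forces stayed below about 7 N.

**Last pictures:** They show the stack level and in order, the grey cutter and nut where they started, and the gripper open and well clear.

**What disagreed:**
- **Camera positions:** The two cameras differed by up to 6 mm on the positions of the gold cutter and spacer. They were 15 mm apart on the nut, where the scene-camera outline was poor. I went by the top camera.
- **Collar grip:** My first grip on the collar was about 4 mm too high, so I gripped it again lower before lifting.

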